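Tidy the potting shelf

ROBOT

A 6-joint arm with a two-finger parallel gripper is mounted at the origin on the work surface. World frame = base frame: x ahead of the robot, y to its left, z up, the work surface at z = 0. Lengths are in m, angles in rad, forces in N, time in s.
With the tool pointing down it reaches from about 0.25 to 0.775 m from the base axis. Payload 4 kg.
Tool frame: the origin (TCP) lies at the very end of the fingers, on their centre line; the grasp point (between the pads) lies 19 mm behind it; y points along the fingers, x is the direction in which the jaws open and shut, and the axes are right-handed (so a half turn about y gives the same grasp; the last joint's range is limited). The gripper opens to 85 mm and grips with 20 to 120 N. Pads are 22 mm wide; open, the fingers measure 114 mm over their backs; the gripper's body (76 mm by 85 mm) begins 54 mm behind the grasp point. The pads swing forward as they close: fully open they stand 13 mm farther back than shut.
Start: joints at [-1.271, 0.087, 1.371, -0, 1.684, -0.103], TCP at [0.216, -0.506, 0.231] pointing down, gripper open.
Joint ranges: [-3.1, 3.1], [-0.76, 2.03], [0.27, 2.55], [-1.08, 4.22], [0.17, 2.65], [-2.57, 2.57]. Speed limits (rad/s): [2.79, 2.79, 3.14, 3.14, 3.14, 3.14].

INTERFACE

Orientations are given as a rotation vector (axis times angle).
In Python, from cell import bot, cams gives the robot as it stands.
- The arm moves only by the tool play_rows, never from a script. Its argument "series" is text: rows parted by semicolons, each of 7 numbers parted by spaces: the opening in per cent of the stroke, from 0 (shut) to 100 (fully open), then the shift along the world's x, y, z in mm, then the turn, a rotation vector about the world's x, y, z in degrees. In form: gripper x y z rx ry rz; .... A call has 1 to 5 rows; each row is the pose to reach, as a shift and turn from the pose commanded when the call began; what a row does not reach only later rows make up. A row lasts 1/12 s, in which the tool goes at most 41.7 mm and 7.16 degrees, less where a joint would pass 70% of its speed; a pose out of reach is approached as far as the arm can. A call with a gripper value outside its range is refused whole. The fingers move at their own pace and stop on an object; "newtons" is the grip in N (left out, the last holds). Time passes only in rows, so rows that repeat a pose let the fingers close. It gives the time, the measured TCP pose, the force and the opening at its end, in the units of the state.
- bot.state(): the state, without advancing time (a new reading comes with each control period).
- cams.camera(name): name is "side" or "top"; returns the picture (420x560x3 uint8, red, green, blue); there is no depth.
- cams.camera_info(name): a dict with "K" (3x3 intrinsics, pixels), "extrinsics" (4x4, takes a point from world to camera coordinates). Camera axes: x right, y down, z forward; pixel columns grow to the right and rows downward; lengths in m; the calibration is good to about 2 mm. A picture is of the moment at which its call begins. camera_info takes no time and is no camera call.
- bot.sign_off(): hands the job in, once; it reports no verdict.
The state is a dict: "clock": time; "joints": joint angles; "dq": joint speeds; "tau": joint torques, N m; "tool_pos": TCP position; "orientation": TCP orientation; "force": force on the tool from outside, world axes, zero at the start; "ft_torque": the same for the moment, N m; "gripper_width": opening from 0.0 (shut) to 1.0 (fully open).
Only numpy, scipy, OpenCV 4.12 (cv2) and the standard library are available. Lean on these libraries where they do the work, as an engineer would, in place of code of your own. Each camera call takes 0.05 s, during which the arm holds its last target.

TASK

Tidy the potting shelf: stand each small pot upright in the middle of the saucer of its own colour, and press the trowel's handle down into the two spring clips of the tool rest, centred between them, until it snaps fully home. Do not tip a pot over, and leave the green seed tin and the yellow plant labels where they are.

Things in the scene. Friction and masses are not known exactly. Their poses are not given: they have to be found in the camera images.
- pot_white: small empty glossy white ceramic plant pot standing upright, round, 60 mm tall, outer radius 25 mm at the foot, 28 mm at the rim, wall 4 mm, about 140 g; origin at the centre of its underside, z up
- pot_terracotta: small empty orange-brown terracotta plant pot standing upright, round, 60 mm tall, outer radius 23 mm at the foot, 29 mm at the rim, wall 4 mm, about 140 g; origin at the centre of its underside, z up
- pot_blue: small empty blue glazed plant pot standing upright, round, 60 mm tall, outer radius 22 mm at the foot, widening to 28 mm from 25 mm height up to the rim, wall 4 mm, about 140 g; origin at the centre of its underside, z up
- saucer_white: fixed round glossy white ceramic saucer, 96 mm across at its rim, 12 mm high, flat inner floor 74 mm across lying 5 mm above its underside; origin at the centre of its underside, z up
- saucer_terracotta: fixed round orange-brown terracotta saucer, 96 mm across at its rim, 12 mm high, flat inner floor 74 mm across lying 5 mm above its underside; origin at the centre of its underside, z up
- saucer_blue: fixed round blue glazed saucer, 96 mm across at its rim, 12 mm high, flat inner floor 74 mm across lying 5 mm above its underside; origin at the centre of its underside, z up
- trowel: trowel lying flat, round pale wood handle 24 mm thick, narrow steel blade 46 mm wide, about 120 g. Origin on the handle's axis at the balance point, 12 mm above the table; x along the handle to the blade. The handle reaches from 90 mm behind the origin to 50 mm ahead, the blade tip 158 mm ahead; the blade's underside is level with the handle's
- tool_rest: dark wood base, fixed, 140 x 75 x 14 mm (x by y) with two steel spring clips, 38 mm either side of its middle in x, each 14 mm long. Origin: centre of underside. Flared mouths 50 mm wide at 79 mm height, throat at 61 mm. A handle laid along x and pushed straight down (about 10 N) snaps in, its axis then 50 mm above the underside; either way round, its origin midway between the clips
- seed_tin: round green lidded tin, 61 mm across, 44 mm tall, a bystander; origin at the centre of its underside
- labels: small stack of yellow plastic plant labels, 100 x 19 x 16 mm, a bystander; origin at the centre of its underside, y along its length
There are look-alikes about, which are no part of the job. What is shaped like the trowel but black is not meant.

How it is judged:
At the end, for the whole second after the job is handed in: All at rest. Each pot upright (0.1 rad) on the floor of its colour's saucer, within 12 mm of its centre. Trowel seated in both clips: handle axis 45-55 mm above the underside of the rest, within 6 mm sideways, origin within 15 mm of midway along, parallel within 0.12 rad (horizontal distance between pot_white and saucer_white below 0.012 m and z of pot_white in the frame of saucer_white between 0.001 and 0.009 m and angle between each of pot_white, pot_terracotta, pot_blue's own z axis and vertical below 0.1 rad and linear speed of each of pot_white, pot_terracotta, pot_blue, trowel below 0.02 m/s and horizontal distance between pot_terracotta and saucer_terracotta below 0.012 m and z of pot_terracotta in the frame of saucer_terracotta between 0.001 and 0.009 m and horizontal distance between pot_blue and saucer_blue below 0.012 m and z of pot_blue in the frame of saucer_blue between 0.001 and 0.009 m and x of trowel in the frame of tool_rest between -0.015 and 0.015 m and y of trowel in the frame of tool_rest between -0.006 and 0.006 m and z of trowel in the frame of tool_rest between 0.045 and 0.055 m and angle between the x axis of trowel and the x axis of tool_rest, either way round below 0.12 rad and angular speed of trowel below 0.3 rad/s); the robot touches nothing.
It fails at once if the white pot is tipped over (angle between pot_white's own z axis and vertical above 0.7 rad).
It fails at once if the terracotta pot is tipped over (angle between pot_terracotta's own z axis and vertical above 0.7 rad).
It fails at once if the blue pot is tipped over (angle between pot_blue's own z axis and vertical above 0.7 rad).
It fails at once if the seed tin is pushed out of its place (distance of seed_tin from where it was at the start of the episode above 0.03 m).
It fails at once if the stack of labels is pushed out of its place (distance of labels from where it was at the start of the episode above 0.03 m).
It also fails if it takes over 115 s, if anything falls off the work surface, if the arm or the gripper's body presses on something with over 40 N, if the wrist force passes 120 N, or if a joint passes its speed limit or range.

## Working session

There is one attempt and no reset: what is moved stays moved. The work goes in short steps, Python scripts to look and compute and a tool call to move; the robot and the scene stay as the last step left them, time stands still between calls to the robot, and variables do not carry over. Pictures are saved under pics/ and viewed, and the job is handed in when it is done.

Besides the shell and the picture viewer there is one more tool, called in YAML: its name, and indented under it one key for each argument. play_rows: Moves the arm, as the interface text tells. Its arguments: {"type":"object","properties":{"series":{"type":"string"},"newtons":{"type":"number"}},"required":["series"]}

```bash
ls; mkdir -p pics
python3 - <<'E'
from cell import bot,cams
import cv2
print(bot.state())
for n in("side","top"):
    im=cams.camera(n); cv2.imwrite(f"pics/{n}0.png",im[:,:,::-1]); i=cams.camera_info(n); print(n,i)
E
```

```text
pics
{'clock': 0.0, 'joints': array([-1.27109021e+00,  8.80056510e-02,  1.37227153e+00, -4.14746139e-05,
        1.68361622e+00, -1.03090194e-01]), 'dq': array([-0.00045972, -0.00060574, -0.00171119, -0.00175009,  0.00252041,
        0.00113742]), 'tau': array([-1.48646313e-04, -3.51860046e+01, -3.13277221e+01, -9.62819558e-05,
        1.06342550e-02,  6.15299811e-06]), 'tool_pos': array([ 0.21543425, -0.50550256,  0.23010269]), 'orientation': array([-1.37178816,  0.90888147, -0.90591121]), 'force': array([ 0.39914458, -0.08406754, -0.1190982 ]), 'ft_torque': array([-0.00332206,  0.00281464,  0.02128548]), 'gripper_width': 0.994396455502645}
side {'K': array([[412.7512587 ,   0.        , 284.55123457],
       [  0.        , 412.7512587 , 211.08139614],
       [  0.        ,   0.        ,   1.        ]]), 'extrinsics': array([[-0.9473788 , -0.31915659,  0.02474839,  0.37957877],
       [-0.17618529,  0.45531145, -0.87272575,  0.10532151],
       [ 0.26726795, -0.83116217, -0.48758311,  0.82306118],
       [ 0.        ,  0.        ,  0.        ,  1.        ]])}
top {'K': array([[386.51587431,   0.        , 279.61279379],
       [  0.        , 386.51587431, 211.48442838],
       [  0.        ,   0.        ,   1.        ]]), 'extrinsics': array([[ 1.05510081e-02, -9.99944311e-01,  2.26786967e-04,
         8.94532636e-03],
       [-9.94417141e-01, -1.05165005e-02, -1.04995013e-01,
         3.87824565e-01],
       [ 1.04991551e-01,  8.82282386e-04, -9.94472722e-01,
         9.07511274e-01],
       [ 0.00000000e+00,  0.00000000e+00,  0.00000000e+00,
         1.00000000e+00]])}
```

View pics/top0.png

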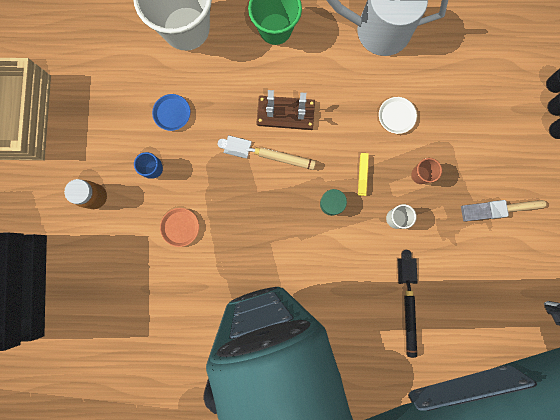

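View pics/side0.png

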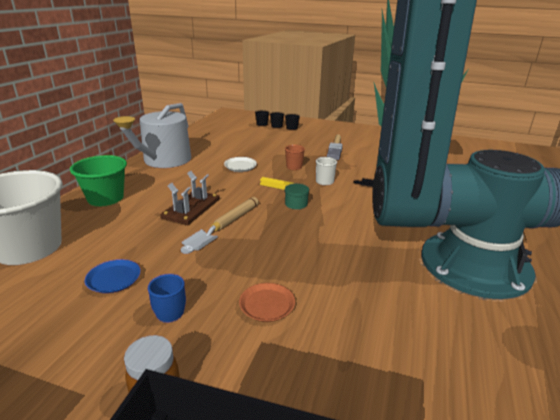

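```bash
cat > h.py <<'E'
import numpy as np,cv2
from cell import bot,cams
def ray(n,u,v,z):
    i=cams.camera_info(n);K=i["K"];E=i["extrinsics"];R=E[:3,:3];t=E[:3,3]
    c=-R.T@t; d=R.T@np.linalg.solve(K,[u,v,1]); return c+d*(z-c[2])/d[2]
def proj(n,p):
    i=cams.camera_info(n);q=i["extrinsics"]@np.r_[p,1];q=i["K"]@q[:3];return q[:2]/q[2]
E
python3 - <<'E'
import cv2,numpy as np
im=cv2.imread("pics/top0.png")
a=cv2.resize(im[80:250,130:330],None,fx=4,fy=3.5,interpolation=2)
cv2.imwrite("pics/c1.png",cv2.resize(im[80:220,200:330],None,fx=5.5,fy=4.2*1,interpolation=2)[:600])
cv2.imwrite("pics/c2.png",cv2.resize(im[80:240,320:560],None,fx=3.3,fy=3.3,interpolation=2))
E
```

```text
(no output)
```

View pics/c1.png

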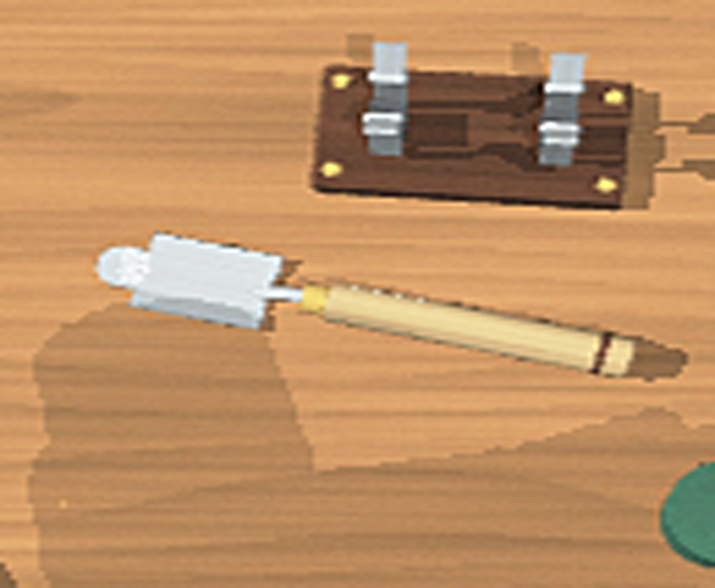

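View pics/c2.png

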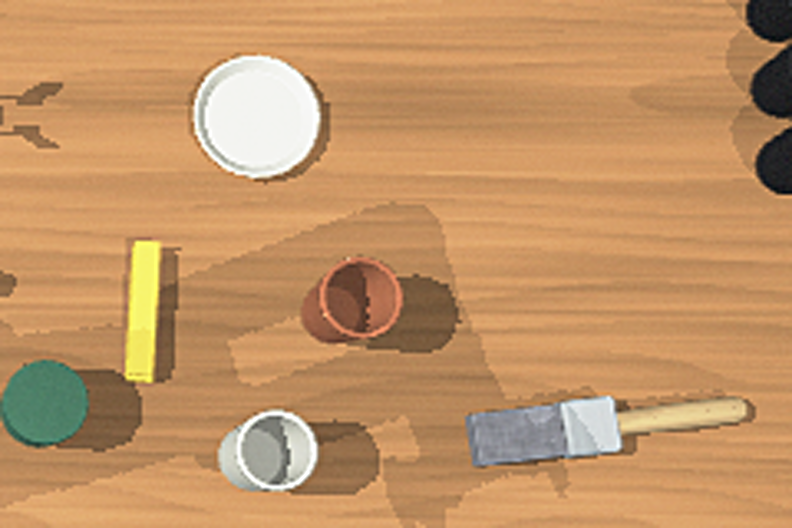

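```bash
cat > m.py <<'E'
from h import *
def blobs(path,n,lo,hi,amin=60):
    im=cv2.imread(path);hsv=cv2.cvtColor(im,cv2.COLOR_BGR2HSV)
    m=cv2.inRange(hsv,np.array(lo),np.array(hi)); c,_=cv2.findContours(m,0,cv2.CHAIN_APPROX_NONE)
    return [k for k in c if cv2.contourArea(k)>amin]
if __name__=="__main__":
  for nm,lo,hi in [("blue",(105,120,30),(130,255,255)),("terra",(0,110,60),(9,200,230)),("white",(0,0,130),(180,40,255)),("yellow",(24,150,120),(34,255,255)),("green",(70,70,30),(90,255,160))]:
   for n in("top","side"):
    for c in blobs(f"pics/{n}0.png",n,lo,hi):
        x,y,w,h=cv2.boundingRect(c);(cx,cy),r=cv2.minEnclosingCircle(c)
        if n=="top" and y>260: continue
        print(nm,n,"bbox",x,y,x+w,y+h,"A",cv2.contourArea(c),"circ %.1f %.1f %.1f"%(cx,cy,r), "z12",np.round(ray(n,x+w/2-.5,y+h/2-.5,.012)[:2],4))
E
python3 m.py
python3 - <<'E'
import cv2
im=cv2.imread("pics/top0.png")
a=[cv2.resize(im[y:y+44,x:x+44],None,fx=6,fy=6,interpolation=0) for x,y in((128,143),(407,149),(381,194))]
cv2.imwrite("pics/c3.png",cv2.hconcat(a))
E
```

```text
blue top bbox 134 152 163 178 A 519.5 circ 147.9 165.5 14.6 z12 [0.5011 0.3372]
blue top bbox 153 94 190 131 A 1017.0 circ 170.9 112.2 18.8 z12 [0.6348 0.2861]
blue side bbox 148 275 185 322 A 1340.5 circ 168.1 297.5 23.8 z12 [0.5075 0.3097]
blue side bbox 85 260 140 293 A 1267.5 circ 112.0 275.0 27.9 z12 [0.6303 0.2922]
terra top bbox 160 209 194 246 A 155.0 circ 178.6 227.1 19.0 z12 [0.3483 0.2614]
terra top bbox 412 158 442 184 A 491.0 circ 426.0 171.1 15.3 z12 [ 0.4934 -0.3458]
terra side bbox 240 284 294 321 A 1424.0 circ 266.5 300.0 26.7 z12 [0.3452 0.2605]
terra side bbox 61 172 75 184 A 77.5 circ 67.4 178.0 6.6 z12 [ 1.0147 -0.012 ]
terra side bbox 45 158 71 174 A 156.0 circ 57.1 163.6 13.2 z12 [ 1.0998 -0.0654]
terra side bbox 19 153 53 170 A 239.0 circ 35.1 161.8 17.3 z12 [ 1.1816 -0.0681]
terra side bbox 286 146 304 169 A 283.0 circ 294.5 156.9 12.4 z12 [ 0.4969 -0.3804]
terra side bbox 73 146 98 161 A 127.5 circ 85.0 153.0 13.0 z12 [ 1.0976 -0.1707]
terra side bbox 0 146 32 169 A 337.5 circ 14.5 157.0 18.2 z12 [ 1.2584 -0.0701]
terra side bbox 114 143 133 155 A 92.5 circ 
[... 5258 characters left out ...]
428.3 124.1 6.1 z12 [ 0.1164 -0.8979]
white side bbox 140 103 185 168 A 1549.0 circ 163.5 133.5 34.7 z12 [ 0.9788 -0.4013]
white side bbox 432 61 445 70 A 78.0 circ 438.0 65.0 6.7 z12 [ 0.0953 -2.3352]
yellow top bbox 358 155 367 196 A 112.0 circ 362.5 175.0 20.2 z12 [ 0.4805 -0.1876]
yellow side bbox 260 178 293 190 A 166.5 circ 276.0 183.0 16.0 z12 [ 0.4861 -0.1814]
green top bbox 320 189 347 215 A 487.5 circ 332.9 202.1 13.2 z12 [ 0.4144 -0.1164]
green side bbox 285 184 309 209 A 449.5 circ 296.5 195.5 13.5 z12 [ 0.4136 -0.1315]
green side bbox 375 88 385 126 A 125.5 circ 378.0 106.5 18.7 z12 [ 0.3282 -1.0882]
green side bbox 382 1 405 86 A 545.5 circ 387.0 43.0 42.0 z12 [ 0.4964 -3.3738]
```

View pics/c3.png

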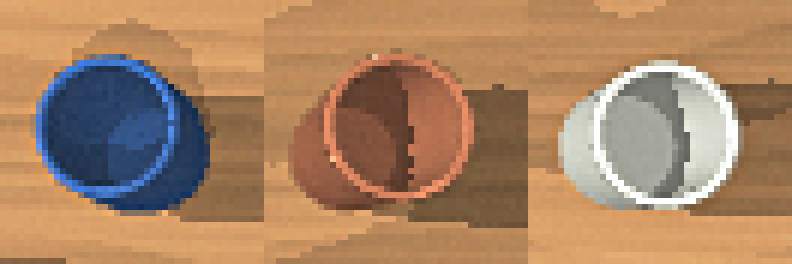

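Run:
```python
from h import *
im=cv2.imread("pics/top0.png")
P={"pb":(145.5,163.5,.06),"pt":(429,170,.06),"pw":(403.6,216,.06),"sb":(171,112.,.012),"sw":(397.5,115,.012)}
hsv=cv2.cvtColor(im,cv2.COLOR_BGR2HSV);m=cv2.inRange(hsv,np.array((0,110,60)),np.array((10,230,255)))
m[:,:155]=0;m[:,205:]=0;m[:200]=0;m[252:]=0
m=cv2.morphologyEx(m,cv2.MORPH_OPEN,np.ones((2,2)))
q=cv2.findNonZero(m);print(cv2.boundingRect(q),cv2.minEnclosingCircle(q))
P["st"]=(180,227,.012)
s=cv2.imread("pics/side0.png")
W={}
for k,(u,v,z) in P.items():
    w=ray("top",u,v,z);W[k]=w;print(k,w.round(4))
    r={"pb":.028,"pt":.029,"pw":.028}.get(k,.048)
    for i,zz in((im,z),(s,z)):
      n="top" if i is im else "side"
      pts=np.array([proj(n,w+[r*np.cos(a),r*np.sin(a),0]) for a in np.linspace(0,6.28,60)])
      i_pts=np.round((pts+.5)*4*1).astype(int)
      P.setdefault
      globals().setdefault("D",{}).setdefault(n,[]).append(i_pts)
S=cv2.resize(s,None,fx=4,fy=4,interpolation=0);T=cv2.resize(im,None,fx=4,fy=4,interpolation=0)
for p in D["side"]: cv2.polylines(S,[p],True,(0,255,255),1)
for p in D["top"]: cv2.polylines(T,[p],True,(0,255,255),1)
cr=lambda I,u,v,w=32:I[(v-w)*4:(v+w)*4,(u-w)*4:(u+w)*4]
cv2.imwrite("pics/c4.png",cv2.vconcat([cv2.hconcat([cr(S,112,275),cr(S,167,298),cr(S,267,300)]),cv2.hconcat([cr(S,240,163),cr(S,295,157),cr(S,326,170)])]))
cv2.imwrite("pics/c5.png",cv2.vconcat([cv2.hconcat([cr(T,171,112),cr(T,148,165),cr(T,180,227)]),cv2.hconcat([cr(T,398,115),cr(T,428,170),cr(T,402,216)])]))
```

```text
(161, 209, 39, 39) ((180.0, 227.5), 19.704158782958984)
pb [0.4926 0.3264 0.06  ]
pt [ 0.4842 -0.3332  0.06  ]
pw [ 0.3761 -0.2717  0.06  ]
sb [0.6348 0.2861 0.012 ]
sw [ 0.6331 -0.2777  0.012 ]
st [0.3484 0.2529 0.012 ]
```

View pics/c4.png

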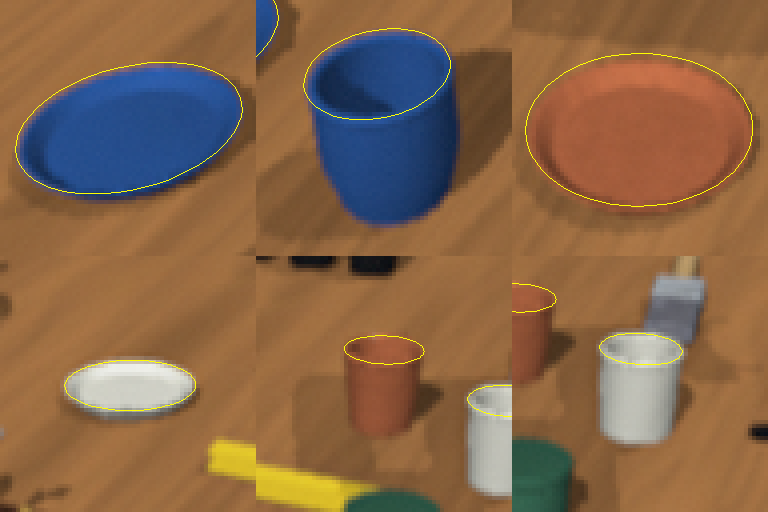

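View pics/c5.png

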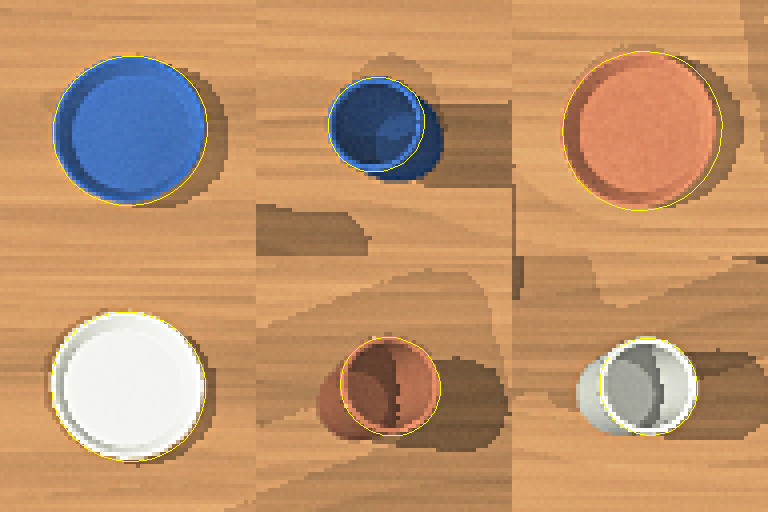

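Run:
```python
from h import *
from scipy.spatial.transform import Rotation as R
print("tool axes\n",R.from_rotvec(bot.state()["orientation"]).as_matrix().round(3))
im=cv2.imread("pics/top0.png");hsv=cv2.cvtColor(im,cv2.COLOR_BGR2HSV)
for nm in("top","side"):
    im=cv2.imread(f"pics/{nm}0.png");lab=cv2.cvtColor(im,cv2.COLOR_BGR2HSV)
    m=np.zeros(im.shape[:2],np.uint8)
    b=(250,142,325,172) if nm=="top" else (208,196,262,234)
    sub=lab[b[1]:b[3],b[0]:b[2]]
    mm=cv2.inRange(sub,np.array((12,40,165)),np.array((30,135,255)))
    c=max(cv2.findContours(mm,0,1)[0],key=cv2.contourArea)
    (x,y),(w,h),a=cv2.minAreaRect(c);bx=cv2.boxPoints(((x,y),(w,h),a))+[b[0],b[1]]
    print(nm,(x+b[0],y+b[1]),w,h,a,bx.round(1).tolist(),cv2.contourArea(c))
    o=cv2.resize(im[b[1]-6:b[3]+6,b[0]-6:b[2]+6],None,fx=8,fy=8,interpolation=0)
    cv2.drawContours(o,[((c+6)*8+4)],-1,(255,0,0),1)
    cv2.imwrite(f"pics/h_{nm}.png",o)
```

```text
tool axes
 [[ 0.392 -0.001  0.92 ]
 [-0.92   0.002  0.392]
 [-0.002 -1.     0.   ]]
top (287.0, 156.5) 29.0 74.0 90.0 [[250.0, 142.0], [324.0, 142.0], [324.0, 171.0], [250.0, 171.0]] 1924.5
side (233.67167282104492, 211.27896881103516) 6.158144950866699 41.993309020996094 58.392494201660156 [[214.2, 219.7], [249.9, 197.7], [253.2, 202.9], [217.4, 224.9]] 188.5
```

View pics/h_top.png

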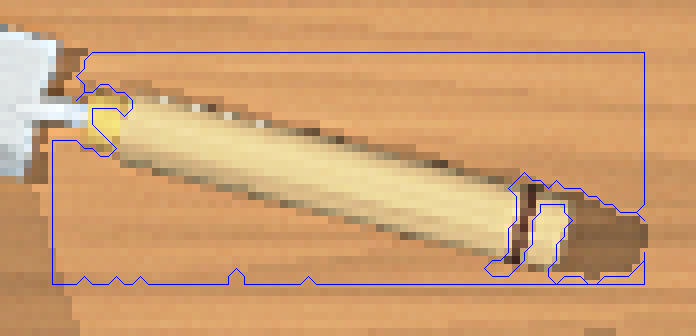

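View pics/h_side.png

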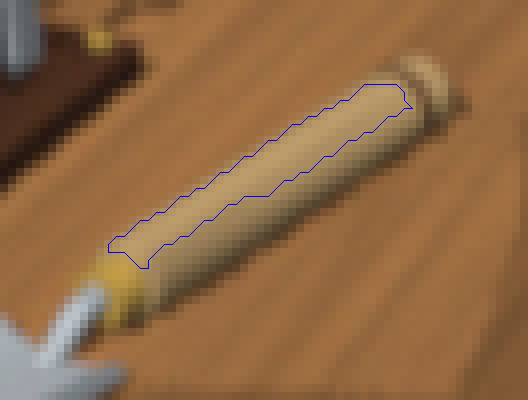

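Run:
```python
from h import *
f=ray("top",254.5,150.4,.012);r=ray("top",314.25,164.5,.012);d=f-r;print("handle",f.round(4),r.round(4),np.linalg.norm(d),np.degrees(np.arctan2(d[1],d[0])))
u=d/np.linalg.norm(d);print("orig",(r+.09*u).round(4),(f-.05*u).round(4),(r+.09*u+f-.05*u)/2)
im=cv2.imread("pics/top0.png");hsv=cv2.cvtColor(im,cv2.COLOR_BGR2HSV)
m=cv2.inRange(hsv,np.array((20,110,130)),np.array((35,255,255)));m[:90]=0;m[135:]=0;m[:,:250]=0;m[:,325:]=0
n,l,s,c=cv2.connectedComponentsWithStats(m);print(s[1:],c[1:])
o=cv2.resize(im[85:138,250:330],None,fx=9,fy=9,interpolation=0);cv2.imwrite("pics/rest_t.png",o)
s=cv2.imread("pics/side0.png");cv2.imwrite("pics/rest_s.png",cv2.resize(s[168:226,156:226],None,fx=9,fy=9,interpolation=0))
```

```text
handle [0.5393 0.0765 0.012 ] [ 0.5054 -0.0707  0.012 ] 0.15107745195736283 77.06181168754806
orig [0.5256 0.017  0.012 ] [0.5281 0.0278 0.012 ] [0.52682988 0.02238404 0.012     ]
[[261  98   2   3   6]
 [310 102   3   2   6]
 [259 119   3   3   8]
 [309 123   3   3   6]] [[261.5         99.        ]
 [311.         102.5       ]
 [259.875      119.875     ]
 [309.83333333 123.83333333]]
```

View pics/rest_t.png

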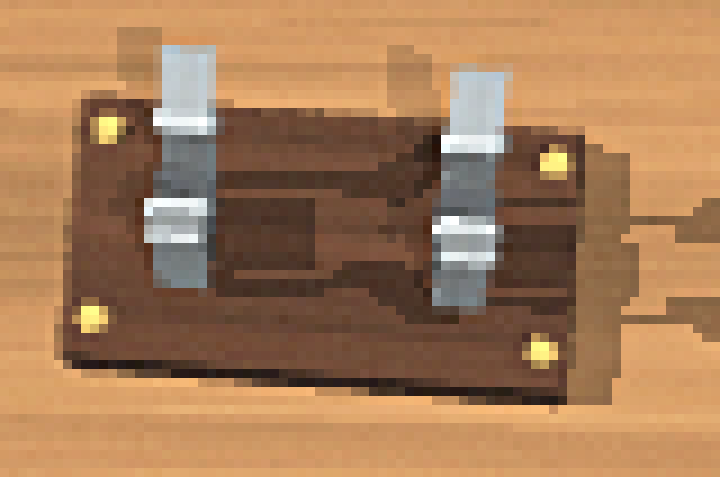

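View pics/rest_s.png

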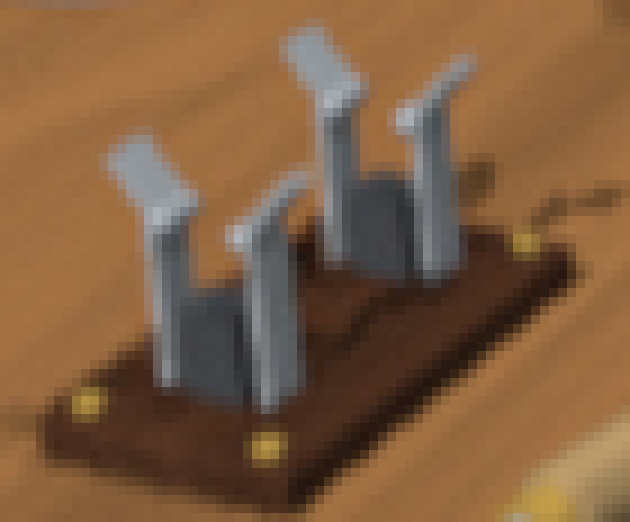

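Run:
```python
from h import *
r=ray("top",314.25,164.5,.012)
t=ray("top",217,143,.004);print("tip dist",np.linalg.norm((t-r)[:2]),t)
S=[(261.4,98.8),(311,102.5),(259.7,119.8),(309.7,123.7)]
w=[ray("top",*p,.014) for p in S]
print(np.round(w,4)); print("c",np.mean(w,0).round(4))
for a,b in((0,1),(2,3)):
    d=w[a]-w[b];print(np.degrees(np.arctan2(d[1],d[0])),np.linalg.norm(d))
for a,b in((0,2),(1,3)):
    d=w[a]-w[b];print(np.degrees(np.arctan2(d[1],d[0]))+90,np.linalg.norm(d))
# side
Ss=[(88,404),(526,244),(268,447)]
for p in Ss: print(ray("side",156+p[0]/9-.5,168+p[1]/9-.5,.014).round(4))
```

```text
tip dist 0.24741108770022704 [0.55925307 0.17075845 0.004     ]
[[ 0.6705  0.0615  0.014 ]
 [ 0.6623 -0.0623  0.014 ]
 [ 0.6164  0.0648  0.014 ]
 [ 0.6078 -0.0592  0.014 ]]
c [0.6393 0.0012 0.014 ]
86.18596680684536 0.12400073031583132
86.0115747081976 0.12429515799792655
86.42489347815764 0.054166207293337196
86.73189777200494 0.054546531027797676
[0.6686 0.0608 0.014 ]
[ 0.6068 -0.0598  0.014 ]
[0.6151 0.0636 0.014 ]
```

play_rows:
  series: "100 30 42 0 0 0 0; 100 56 82 0 0 0 0; 100 82 120 0 0 0 0; 100 108 158 0 0 0 0; 100 134 196 -20 0 0 0"
  newtons: 50

```text
clock: 0.52
tool_pos: [0.3336, -0.3343, 0.2218]
orientation: [-1.374, 0.905, -0.911]
force: [0.0, -0.6, 0.3]
gripper_width: 1.002
```

play_rows:
  series: "100 26 38 -30 0 0 0; 100 26 38 -70 0 0 0; 100 26 38 -110 0 0 0; 100 26 38 -111 0 0 0"

```text
clock: 0.85
tool_pos: [0.3544, -0.2915, 0.1004]
orientation: [-1.37, 0.919, -0.892]
force: [-2.1, 1.8, -1.5]
gripper_width: 1.001
```

play_rows:
  series: "100 0 0 0 0 0 0; 100 0 0 0 0 0 0"

```text
clock: 1.02
tool_pos: [0.3586, -0.2982, 0.1103]
orientation: [-1.374, 0.907, -0.909]
force: [0.1, -0.6, 1.1]
gripper_width: 1.003
```

```bash
cat > snap.py <<'E'
import sys
from h import *
t=sys.argv[1]
ims=[cams.camera(n)[:,:,::-1] for n in("top","side")]
for n,i in zip(("top","side"),ims): cv2.imwrite(f"pics/{n}{t}.png",i)
print({k:np.round(v,4) for k,v in bot.state().items() if k in("clock","tool_pos","orientation","gripper_width","force")})
if len(sys.argv)>2:
    p=np.array([float(a) for a in sys.argv[2:5]])
    o=[]
    for n,i in zip(("top","side"),ims):
        u,v=proj(n,p).round().astype(int);w=44
        b=cv2.copyMakeBorder(i,w,w,w,w,0)[v:v+2*w,u:u+2*w]
        o.append(cv2.resize(b,(396,396),interpolation=0))
        print(n,"crop origin",u-w,v-w,"scale 4.5")
    cv2.imwrite(f"pics/z{t}.png",cv2.hconcat(o))
E
python3 snap.py 1 .376 -.272 .05
```

```text
{'clock': np.float64(1.1167), 'tool_pos': array([ 0.3596, -0.2996,  0.1124]), 'orientation': array([-1.3744,  0.9038, -0.9135]), 'force': array([-0.4422, -0.06  , -1.0847]), 'gripper_width': np.float64(1.0)}
top crop origin 358 172 scale 4.5
side crop origin 281 120 scale 4.5
```

View pics/z1.png

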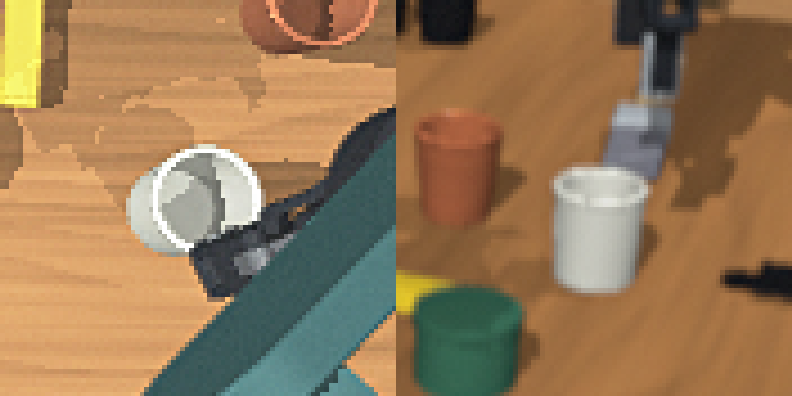

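play_rows:
  series: "100 16 28 0 0 0 0; 100 16 28 0 0 0 0; 100 16 28 -40 0 0 0; 100 16 28 -75 0 0 0; 100 16 28 -94 0 0 0"

```text
clock: 1.53
tool_pos: [0.3742, -0.2699, 0.0144]
orientation: [-1.373, 0.907, -0.908]
force: [-1.5, 0.1, -0.4]
gripper_width: 0.999
```

play_rows:
  series: "100 0 0 0 0 0 0; 100 0 0 0 0 0 0"

```text
clock: 1.7
tool_pos: [0.3748, -0.2704, 0.0162]
orientation: [-1.373, 0.907, -0.909]
force: [0.4, -0.4, 1.1]
gripper_width: 1.0
```

```bash
python3 snap.py 2 .376 -.272 .05
```

```text
{'clock': np.float64(1.8), 'tool_pos': array([ 0.3761, -0.2715,  0.018 ]), 'orientation': array([-1.3741,  0.9034, -0.9129]), 'force': array([ 0.3405, -0.0462,  0.2106]), 'gripper_width': np.float64(0.9977)}
top crop origin 358 172 scale 4.5
side crop origin 281 120 scale 4.5
```

View pics/z2.png

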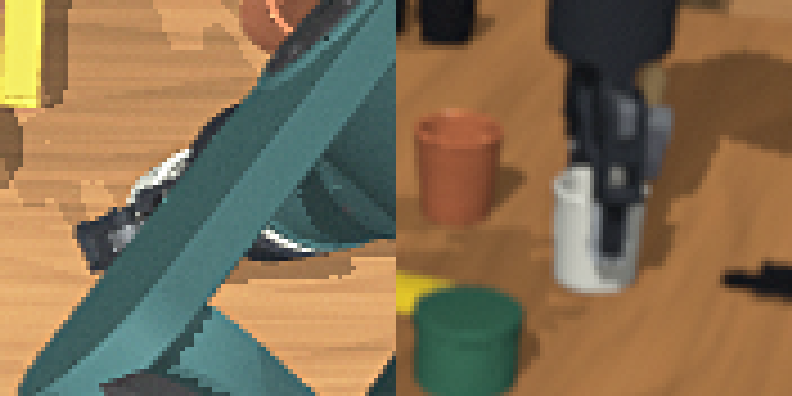

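play_rows:
  series: "20 0 0 0 0 0 0; 20 0 0 0 0 0 0; 20 0 0 0 0 0 0; 20 0 0 0 0 0 0; 20 0 0 0 0 0 0"
  newtons: 50

```text
clock: 2.22
tool_pos: [0.3753, -0.2704, 0.0171]
orientation: [-1.374, 0.905, -0.911]
force: [-0.5, -0.3, 6.1]
gripper_width: 0.623
```

play_rows:
  series: "20 0 0 0 0 0 0; 20 0 0 0 0 0 0; 20 0 0 0 0 0 0; 20 0 0 15 0 0 0; 20 0 0 30 0 0 0"

```text
clock: 2.63
tool_pos: [0.3736, -0.2686, 0.0448]
orientation: [-1.373, 0.909, -0.906]
force: [0.7, 0.5, -0.8]
gripper_width: 0.626
```

```bash
python3 snap.py 3 .376 -.272 .08
```

```text
{'clock': np.float64(2.7333), 'tool_pos': array([ 0.376 , -0.2708,  0.0478]), 'orientation': array([-1.3743,  0.9025, -0.9127]), 'force': array([ 0.5055, -0.1576, -1.5191]), 'gripper_width': np.float64(0.6329)}
top crop origin 363 171 scale 4.5
side crop origin 282 110 scale 4.5
```

View pics/z3.png

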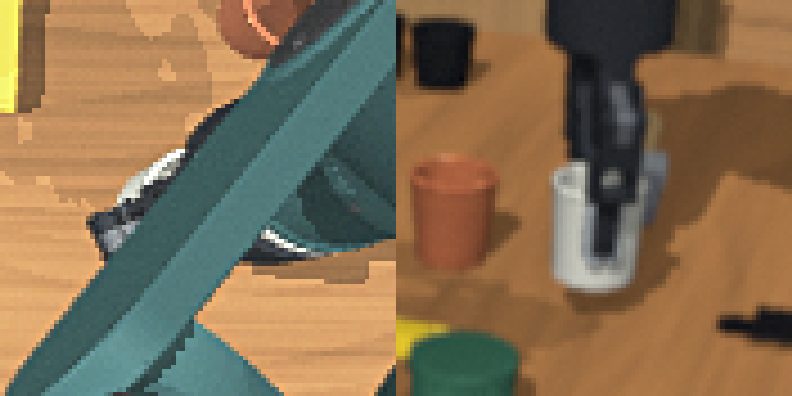

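play_rows:
  series: "20 0 0 35 0 0 0; 20 0 0 70 0 0 0; 20 20 0 85 0 0 0; 20 50 0 90 0 0 0; 20 80 0 90 0 0 0"

```text
clock: 3.15
tool_pos: [0.4559, -0.2702, 0.1374]
orientation: [-1.373, 0.904, -0.913]
force: [-0.4, -0.2, -0.8]
gripper_width: 0.629
```

play_rows:
  series: "20 30 0 0 0 0 0; 20 60 0 0 0 0 0; 20 90 0 0 0 0 0; 20 120 -2 0 0 0 0; 20 150 -5 0 0 0 0"

```text
clock: 3.57
tool_pos: [0.6054, -0.2737, 0.1334]
orientation: [-1.374, 0.909, -0.906]
force: [0.2, -0.4, -1.5]
gripper_width: 0.627
```

play_rows:
  series: "20 20 0 0 0 0 0; 20 20 0 0 0 0 0; 20 20 0 0 0 0 0"

```text
clock: 3.82
tool_pos: [0.6244, -0.2738, 0.1327]
orientation: [-1.374, 0.909, -0.904]
force: [-0.2, 1.2, -1.8]
gripper_width: 0.627
```

```bash
python3 snap.py 4 .632 -.276 .08
```

```text
{'clock': np.float64(3.9167), 'tool_pos': array([ 0.6234, -0.2742,  0.1338]), 'orientation': array([-1.3738,  0.9096, -0.906 ]), 'force': array([-0.4093, -0.7246, -1.5046]), 'gripper_width': np.float64(0.6243)}
top crop origin 362 61 scale 4.5
side crop origin 195 97 scale 4.5
```

View pics/z4.png

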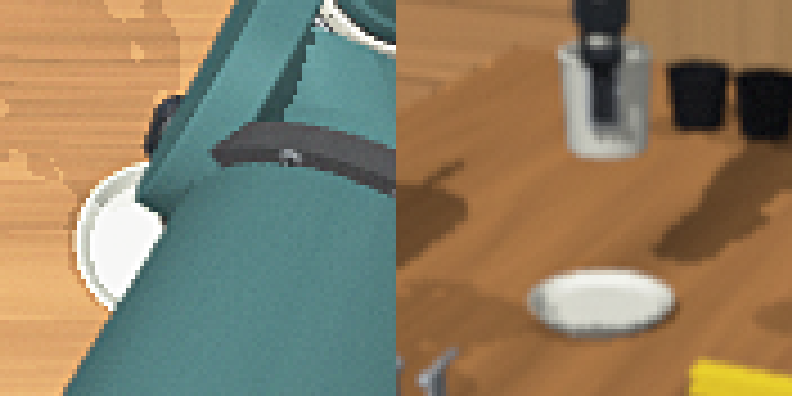

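play_rows:
  series: "20 8 -2 0 0 0 0; 20 8 -2 -30 0 0 0; 20 8 -2 -60 0 0 0; 20 8 -2 -85 0 0 0; 20 8 -2 -98 0 0 0"

```text
clock: 4.33
tool_pos: [0.6299, -0.2756, 0.0329]
orientation: [-1.374, 0.913, -0.903]
force: [-1.3, 0.4, -2.0]
gripper_width: 0.624
```

play_rows:
  series: "20 0 0 0 0 0 0; 20 0 0 0 0 0 0"

```text
clock: 4.5
tool_pos: [0.6319, -0.2764, 0.0369]
orientation: [-1.373, 0.909, -0.907]
force: [-0.2, -0.6, -0.2]
gripper_width: 0.63
```

```bash
python3 snap.py 5 .632 -.276 .03
```

```text
{'clock': np.float64(4.6), 'tool_pos': array([ 0.6337, -0.2773,  0.0399]), 'orientation': array([-1.3728,  0.9038, -0.9117]), 'force': array([ 0.8747, -0.1911, -1.9452]), 'gripper_width': np.float64(0.6296)}
top crop origin 355 69 scale 4.5
side crop origin 196 113 scale 4.5
```

View pics/z5.png

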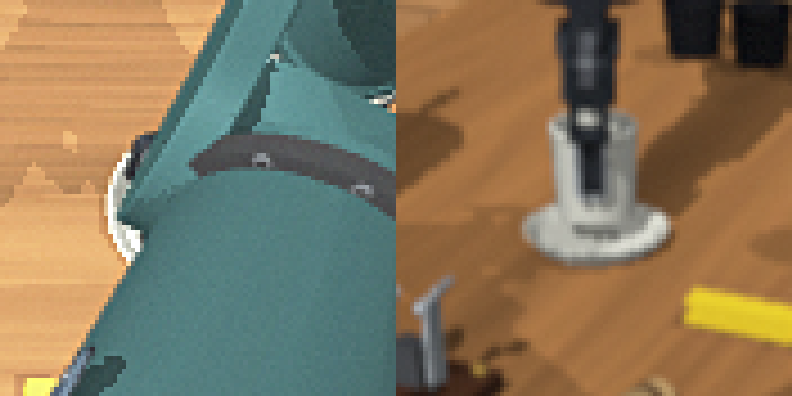

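play_rows:
  series: "20 -1 1 -8 0 0 0; 20 -1 1 -14 0 0 0; 20 -1 1 -16 0 0 0; 20 -1 1 -17 0 0 0; 20 -1 1 -17 0 0 0"

```text
clock: 5.02
tool_pos: [0.6318, -0.2754, 0.0222]
orientation: [-1.373, 0.906, -0.909]
force: [-1.6, 1.5, 4.8]
gripper_width: 0.628
```

play_rows:
  series: "20 0 0 0 0 0 0; 20 0 0 0 0 0 0"

```text
clock: 5.18
tool_pos: [0.6319, -0.2754, 0.0222]
orientation: [-1.373, 0.906, -0.909]
force: [-1.8, 1.2, 4.7]
gripper_width: 0.625
```

```bash
python3 snap.py 6 .632 -.276 .03
```

```text
{'clock': np.float64(5.2833), 'tool_pos': array([ 0.6318, -0.2755,  0.0222]), 'orientation': array([-1.3729,  0.9059, -0.909 ]), 'force': array([-1.5402,  1.3123,  4.8212]), 'gripper_width': np.float64(0.6282)}
top crop origin 355 69 scale 4.5
side crop origin 196 113 scale 4.5
```

View pics/z6.png

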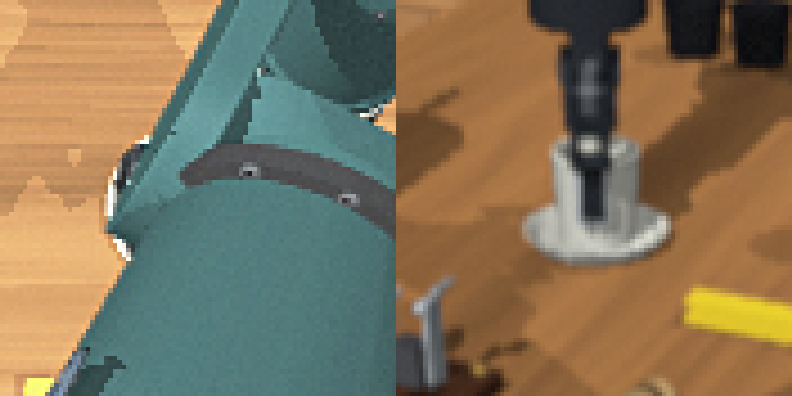

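play_rows:
  series: "80 0 0 0 0 0 0; 80 0 0 0 0 0 0; 90 0 0 0 0 0 0; 100 0 0 0 0 0 0; 100 0 0 25 0 0 0"

```text
clock: 5.7
tool_pos: [0.6274, -0.2733, 0.0381]
orientation: [-1.375, 0.918, -0.897]
force: [-0.5, 0.8, -1.3]
gripper_width: 1.0
```

play_rows:
  series: "100 0 0 40 0 0 0; 100 0 0 80 0 0 0; 100 -25 -10 100 0 0 0; 100 -50 -20 100 0 0 0; 100 -80 -30 100 0 0 0"

```text
clock: 6.12
tool_pos: [0.5525, -0.3062, 0.1481]
orientation: [-1.374, 0.901, -0.912]
force: [-0.9, -0.0, 0.3]
gripper_width: 1.0
```

play_rows:
  series: "100 -30 -12 0 0 0 0; 100 -68 -27 0 0 0 0; 100 -68 -27 0 0 0 0; 100 -68 -27 0 0 0 0"

```text
clock: 6.45
tool_pos: [0.4817, -0.333, 0.1449]
orientation: [-1.372, 0.91, -0.91]
force: [0.1, 0.1, -0.1]
gripper_width: 1.005
```

```bash
python3 snap.py 7 .484 -.333 .06
```

```text
{'clock': np.float64(6.55), 'tool_pos': array([ 0.4838, -0.3323,  0.1452]), 'orientation': array([-1.3727,  0.9069, -0.9084]), 'force': array([ 0.835 ,  0.1482, -0.2795]), 'gripper_width': np.float64(0.9947)}
top crop origin 385 126 scale 4.5
side crop origin 250 104 scale 4.5
```

View pics/side7.png

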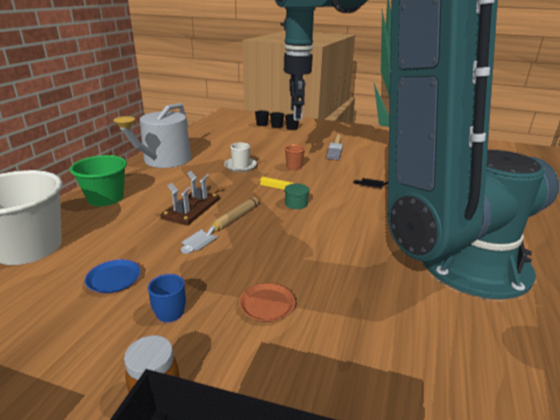

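play_rows:
  series: "100 0 0 -30 0 0 0; 100 0 0 -60 0 0 0; 100 0 0 -90 0 0 0; 100 0 0 -115 0 0 0; 100 0 -1 -127 0 0 0"

```text
clock: 6.97
tool_pos: [0.4828, -0.3308, 0.0136]
orientation: [-1.373, 0.911, -0.9]
force: [-0.8, 0.8, -1.2]
gripper_width: 0.998
```

play_rows:
  series: "100 0 0 0 0 0 0; 100 0 0 0 0 0 0; 20 0 0 0 0 0 0; 20 0 0 0 0 0 0; 20 0 0 0 0 0 0"
  newtons: 50

```text
clock: 7.38
tool_pos: [0.4848, -0.3342, 0.021]
orientation: [-1.373, 0.904, -0.911]
force: [-0.8, 2.0, 2.6]
gripper_width: 0.651
```

play_rows:
  series: "20 0 0 0 0 0 0; 20 0 0 0 0 0 0; 20 0 0 0 0 0 0; 20 0 0 15 0 0 0; 20 0 0 30 0 0 0"

```text
clock: 7.8
tool_pos: [0.4826, -0.3329, 0.0479]
orientation: [-1.373, 0.909, -0.906]
force: [-0.0, 0.2, -0.9]
gripper_width: 0.648
```

```bash
python3 snap.py 8 .484 -.333 .06
```

```text
{'clock': np.float64(7.9), 'tool_pos': array([ 0.4851, -0.335 ,  0.0516]), 'orientation': array([-1.3742,  0.9018, -0.9138]), 'force': array([ 0.4017, -0.558 , -0.9784]), 'gripper_width': np.float64(0.655)}
top crop origin 385 126 scale 4.5
side crop origin 250 104 scale 4.5
```

View pics/z8.png

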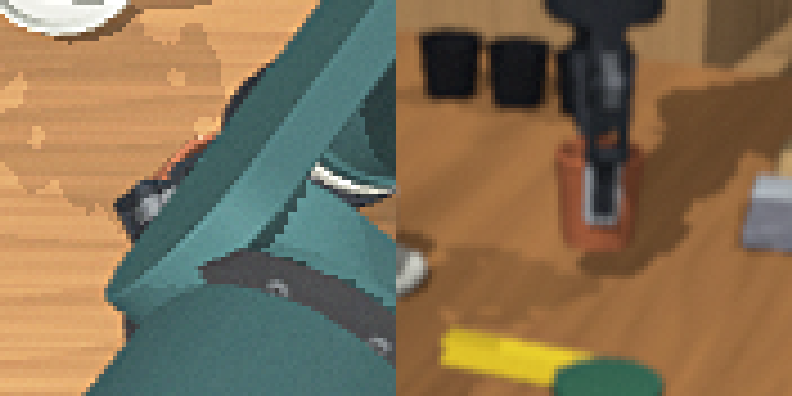

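play_rows:
  series: "20 0 0 35 0 0 0; 20 0 0 70 0 0 0; 20 -5 20 100 0 0 5; 20 -12 50 100 0 0 11; 20 -20 85 100 0 0 18"

```text
clock: 8.32
tool_pos: [0.4645, -0.2496, 0.1507]
orientation: [-1.468, 0.659, -0.67]
force: [0.5, 0.8, -1.2]
gripper_width: 0.653
```

play_rows:
  series: "20 -9 38 0 0 0 7; 20 -18 76 0 0 0 13; 20 -27 114 0 0 0 19; 20 -36 152 0 0 0 25; 20 -45 190 0 0 0 31"

```text
clock: 8.73
tool_pos: [0.4172, -0.0567, 0.1473]
orientation: [-1.557, 0.242, -0.242]
force: [0.9, -0.2, -1.1]
gripper_width: 0.649
```

play_rows:
  series: "20 -9 38 0 0 0 2; 20 -18 76 0 0 0 5; 20 -27 114 0 0 0 5; 20 -36 152 0 0 0 5; 20 -45 190 0 0 0 5"

```text
clock: 9.15
tool_pos: [0.3722, 0.1332, 0.1476]
orientation: [-1.563, 0.177, -0.178]
force: [0.8, -0.5, -1.4]
gripper_width: 0.651
```

```bash
python3 -c "
from h import *
s=bot.state();print(s['clock'],s['tool_pos'],s['orientation'],s['joints'],s['gripper_width'])"
```

```text
9.15 [0.37223903 0.13319863 0.1476183 ] [-1.56335077  0.1768871  -0.17805444] [ 2.00048811e-01 -2.36671084e-01  1.83952000e+00 -8.64277193e-05
  1.53799192e+00  4.26105939e-01] 0.6511756754215705
```

play_rows:
  series: "20 -8 38 0 0 0 0; 20 -16 76 0 0 0 0; 20 -24 110 0 0 0 0; 20 -25 119 0 0 0 0; 20 -25 119 0 0 0 0"

```text
clock: 9.57
tool_pos: [0.3474, 0.2525, 0.1474]
orientation: [-1.564, 0.174, -0.173]
force: [-0.4, -0.3, -2.4]
gripper_width: 0.649
```

play_rows:
  series: "20 0 0 -30 0 0 0; 20 0 0 -60 0 0 0; 20 0 0 -90 0 0 0; 20 0 0 -105 0 0 0; 20 0 0 -105 0 0 0"

```text
clock: 9.98
tool_pos: [0.3453, 0.2473, 0.0383]
orientation: [-1.57, 0.185, -0.173]
force: [-0.6, -0.2, -2.3]
gripper_width: 0.646
```

play_rows:
  series: "20 0 0 0 0 0 0; 20 0 0 0 0 0 0; 20 0 0 0 0 0 0"

```text
clock: 10.23
tool_pos: [0.35, 0.2509, 0.045]
orientation: [-1.561, 0.175, -0.18]
force: [-0.9, -0.3, -0.9]
gripper_width: 0.651
```

```bash
python3 snap.py 9 .3475 .253 .04
```

```text
{'clock': np.float64(10.3333), 'tool_pos': array([0.3496, 0.2511, 0.0447]), 'orientation': array([-1.5616,  0.1748, -0.1797]), 'force': array([-0.9482, -0.4728, -1.7891]), 'gripper_width': np.float64(0.6515)}
top crop origin 133 183 scale 4.5
side crop origin 223 242 scale 4.5
```

View pics/z9.png

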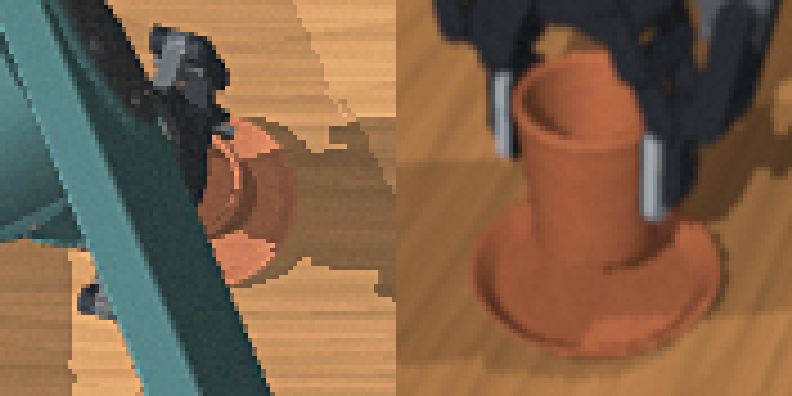

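play_rows:
  series: "20 -2 2 -8 0 0 0; 20 -2 2 -15 0 0 0; 20 -2 2 -18 0 0 0; 20 -2 2 -20 0 0 0; 20 -2 2 -20 0 0 0"

```text
clock: 10.75
tool_pos: [0.3463, 0.2536, 0.0259]
orientation: [-1.562, 0.177, -0.176]
force: [-7.6, -2.4, 19.0]
gripper_width: 0.65
```

play_rows:
  series: "20 0 0 0 0 0 0; 20 0 0 0 0 0 0"

```text
clock: 10.92
tool_pos: [0.3462, 0.2536, 0.0259]
orientation: [-1.562, 0.177, -0.176]
force: [-8.4, -2.5, 19.4]
gripper_width: 0.651
```

```bash
python3 snap.py 10 .3475 .253 .04
```

```text
{'clock': np.float64(11.0167), 'tool_pos': array([0.3462, 0.2536, 0.0259]), 'orientation': array([-1.5623,  0.1767, -0.1764]), 'force': array([-7.4163, -2.4761, 17.6848]), 'gripper_width': np.float64(0.6508)}
top crop origin 133 183 scale 4.5
side crop origin 223 242 scale 4.5
```

View pics/z10.png

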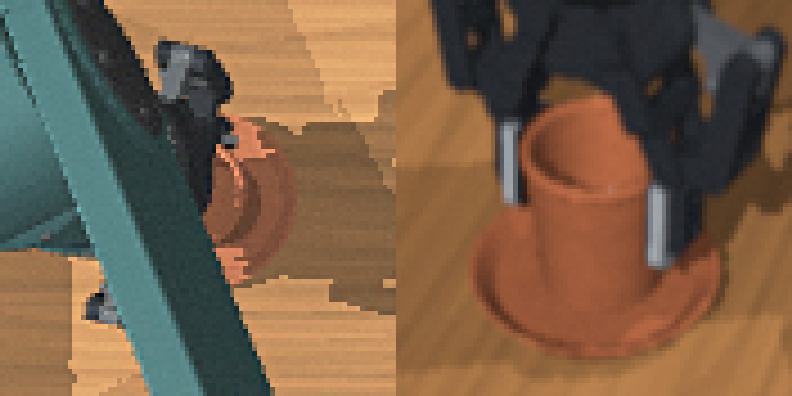

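play_rows:
  series: "20 0 0 1 0 0 0; 80 0 0 1 0 0 0; 90 0 0 1 0 0 0; 100 0 0 1 0 0 0; 100 0 0 15 0 0 0"

```text
clock: 11.43
tool_pos: [0.3439, 0.2513, 0.0349]
orientation: [-1.568, 0.182, -0.173]
force: [-1.2, -0.8, 0.1]
gripper_width: 1.002
```

play_rows:
  series: "100 0 0 40 0 0 0; 100 0 0 80 0 0 0; 100 25 12 110 0 0 0; 100 60 30 110 0 0 0; 100 90 45 110 0 0 0"

```text
clock: 11.85
tool_pos: [0.4392, 0.2992, 0.1512]
orientation: [-1.559, 0.172, -0.182]
force: [0.5, -0.1, -0.8]
gripper_width: 1.0
```

```bash
python3 snap.py 11 .3475 .253 .04
```

```text
{'clock': np.float64(11.95), 'tool_pos': array([0.4396, 0.2989, 0.1463]), 'orientation': array([-1.564 ,  0.1777, -0.1775]), 'force': array([-0.6429,  0.5049, -0.9258]), 'gripper_width': np.float64(1.0002)}
top crop origin 133 183 scale 4.5
side crop origin 223 242 scale 4.5
```

View pics/z11.png

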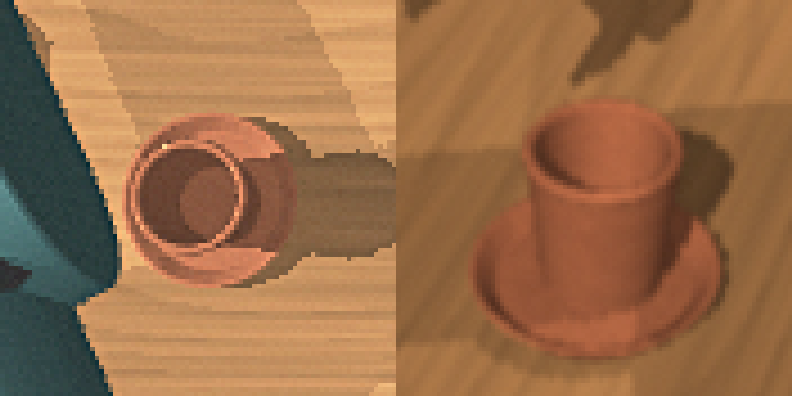

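```bash
python3 -c "
from h import *
print(ray('top',174.3,225.8,.065),ray('top',179.3,227,.012))"
```

```text
[0.34770959 0.25230464 0.065     ] [0.34840421 0.25462007 0.012     ]
```

play_rows:
  series: "100 25 13 0 0 0 0; 100 53 27 0 0 0 0; 100 53 27 -30 0 0 0; 100 53 27 -60 0 0 0; 100 53 27 -60 0 0 0"

```text
clock: 12.37
tool_pos: [0.4846, 0.3221, 0.0798]
orientation: [-1.572, 0.187, -0.167]
force: [-1.0, -0.5, -1.2]
gripper_width: 1.0
```

```bash
python3 snap.py 12 .4926 .3264 .06
```

```text
{'clock': np.float64(12.4667), 'tool_pos': array([0.4874, 0.3237, 0.086 ]), 'orientation': array([-1.5667,  0.1806, -0.1736]), 'force': array([0.545 , 0.2261, 1.0904]), 'gripper_width': np.float64(0.9994)}
top crop origin 102 119 scale 4.5
side crop origin 121 240 scale 4.5
```

View pics/z12.png

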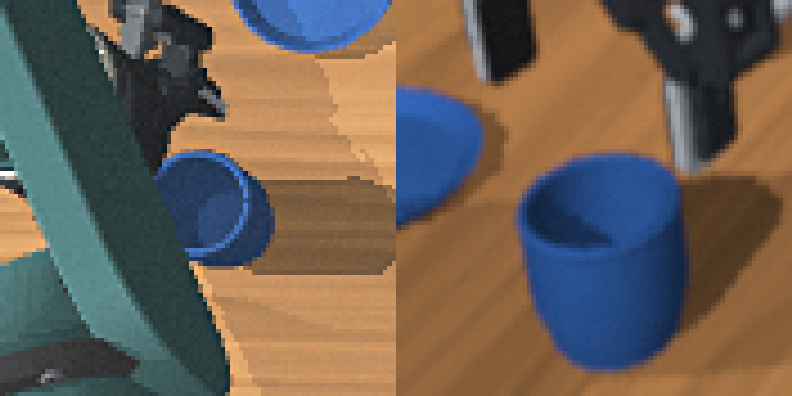

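Terracotta sits within about 2.5 mm of its saucer centre, and the fingers straddle the blue pot. Now down to about z=0.020 and grip.

play_rows:
  series: "100 1 0 0 0 0 0; 100 1 0 -25 0 0 0; 100 1 0 -50 0 0 0; 100 1 0 -66 0 0 0; 100 1 0 -66 0 0 0"

```text
clock: 12.88
tool_pos: [0.4887, 0.3238, 0.0203]
orientation: [-1.566, 0.18, -0.175]
force: [-0.9, 0.3, -0.4]
gripper_width: 1.002
```

play_rows:
  series: "100 0 0 0 0 0 0; 100 0 0 0 0 0 0; 20 0 0 0 0 0 0; 20 0 0 0 0 0 0; 20 0 0 0 0 0 0"
  newtons: 50

```text
clock: 13.3
tool_pos: [0.4915, 0.3254, 0.0245]
orientation: [-1.561, 0.174, -0.179]
force: [-0.3, -0.3, 0.3]
gripper_width: 0.643
```

play_rows:
  series: "20 0 0 0 0 0 0; 20 0 0 0 0 0 0; 20 0 0 0 0 0 0; 20 0 0 15 0 0 0; 20 0 0 30 0 0 0"

```text
clock: 13.72
tool_pos: [0.4892, 0.3241, 0.0511]
orientation: [-1.566, 0.179, -0.175]
force: [0.6, -0.1, -0.1]
gripper_width: 0.651
```

```bash
python3 snap.py 13 .4926 .3264 .08
```

```text
{'clock': np.float64(13.8167), 'tool_pos': array([0.492 , 0.3256, 0.0548]), 'orientation': array([-1.5604,  0.1732, -0.1807]), 'force': array([ 0.5305, -0.0875, -1.277 ]), 'gripper_width': np.float64(0.6446)}
top crop origin 98 117 scale 4.5
side crop origin 119 229 scale 4.5
```

View pics/z13.png

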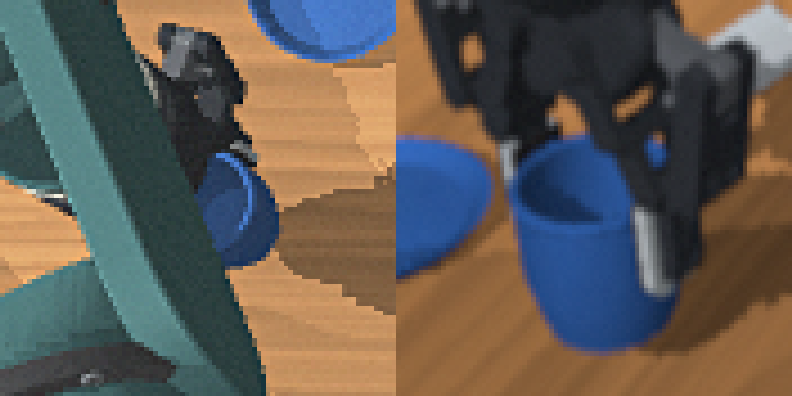

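play_rows:
  series: "20 0 0 20 0 0 0; 20 35 -10 20 0 0 0; 20 70 -20 20 0 0 0; 20 105 -30 20 0 0 0; 20 141 -39 20 0 0 0"

```text
clock: 14.23
tool_pos: [0.632, 0.285, 0.0708]
orientation: [-1.564, 0.178, -0.176]
force: [0.7, 1.1, -1.6]
gripper_width: 0.646
```

play_rows:
  series: "20 0 0 0 0 0 0; 20 0 0 0 0 0 0; 20 0 0 0 0 0 0; 20 0 0 0 0 0 0; 20 0 0 0 0 0 0"

```text
clock: 14.65
tool_pos: [0.6301, 0.2863, 0.0721]
orientation: [-1.564, 0.176, -0.176]
force: [0.1, 0.5, -0.9]
gripper_width: 0.65
```

```bash
python3 snap.py 14 .6345 .2865 .03
```

```text
{'clock': np.float64(14.75), 'tool_pos': array([0.6304, 0.2864, 0.0725]), 'orientation': array([-1.5634,  0.1758, -0.1763]), 'force': array([-0.9245,  0.3058, -2.207 ]), 'gripper_width': np.float64(0.6429)}
top crop origin 125 65 scale 4.5
side crop origin 66 222 scale 4.5
```

View pics/z14.png

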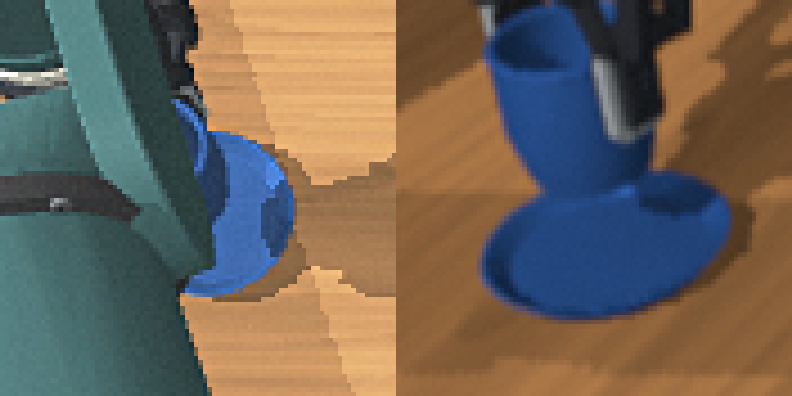

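play_rows:
  series: "20 3 0 -15 0 0 0; 20 3 0 -28 0 0 0; 20 3 0 -36 0 0 0; 20 3 0 -39 0 0 0; 20 3 0 -41 0 0 0"

```text
clock: 15.17
tool_pos: [0.6334, 0.2854, 0.0295]
orientation: [-1.565, 0.179, -0.175]
force: [-1.3, -1.5, 3.2]
gripper_width: 0.642
```

play_rows:
  series: "20 0 0 0 0 0 0; 20 0 0 0 0 0 0; 20 0 0 -2 0 0 0; 20 0 0 -2 0 0 0"

```text
clock: 15.5
tool_pos: [0.6348, 0.2857, 0.0294]
orientation: [-1.563, 0.176, -0.178]
force: [-0.2, -0.5, -1.3]
gripper_width: 0.643
```

```bash
python3 snap.py 15 .6345 .2865 .03
```

```text
{'clock': np.float64(15.6), 'tool_pos': array([0.6347, 0.2858, 0.0294]), 'orientation': array([-1.5631,  0.1763, -0.1779]), 'force': array([ 0.1748,  0.2882, -0.7896]), 'gripper_width': np.float64(0.6464)}
top crop origin 125 65 scale 4.5
side crop origin 66 222 scale 4.5
```

View pics/z15.png

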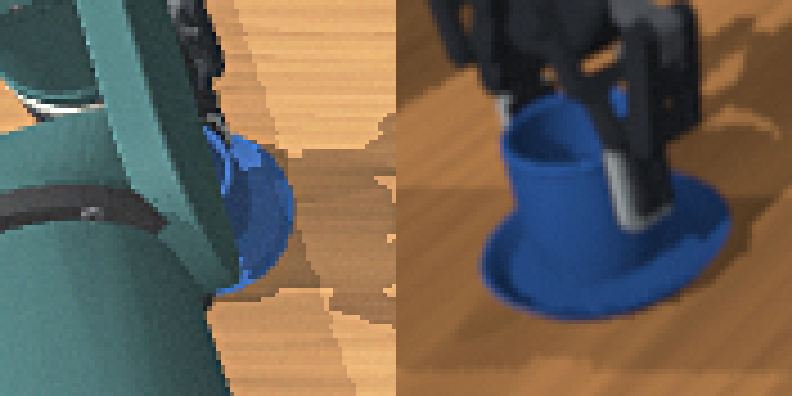

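play_rows:
  series: "80 0 0 0 0 0 0; 90 0 0 0 0 0 0; 100 0 0 0 0 0 0; 100 0 0 0 0 0 0; 100 0 0 20 0 0 0"

```text
clock: 16.02
tool_pos: [0.6312, 0.2845, 0.0439]
orientation: [-1.568, 0.184, -0.17]
force: [-0.8, -0.3, -1.5]
gripper_width: 0.998
```

play_rows:
  series: "100 0 0 40 0 0 0; 100 0 0 80 0 0 0; 100 -10 -30 100 0 0 0; 100 -20 -60 100 0 0 0; 100 -32 -90 100 0 0 0"

```text
clock: 16.43
tool_pos: [0.6036, 0.1955, 0.1525]
orientation: [-1.562, 0.171, -0.181]
force: [0.4, 0.1, -0.7]
gripper_width: 1.005
```

play_rows:
  series: "100 -14 -35 0 0 0 0; 100 -28 -70 0 0 0 0; 100 -42 -105 0 0 0 0; 100 -56 -140 0 0 0 0; 100 -70 -170 0 0 0 0"

```text
clock: 16.85
tool_pos: [0.5314, 0.0237, 0.1493]
orientation: [-1.564, 0.177, -0.178]
force: [0.7, 0.3, -0.8]
gripper_width: 0.998
```

```bash
python3 snap.py 16 .6345 .2865 .03
```

```text
{'clock': np.float64(16.95), 'tool_pos': array([0.5307, 0.0218, 0.1494]), 'orientation': array([-1.5651,  0.1814, -0.1814]), 'force': array([-0.2767,  0.0604, -0.0552]), 'gripper_width': np.float64(0.9952)}
top crop origin 125 65 scale 4.5
side crop origin 66 222 scale 4.5
```

View pics/z16.png

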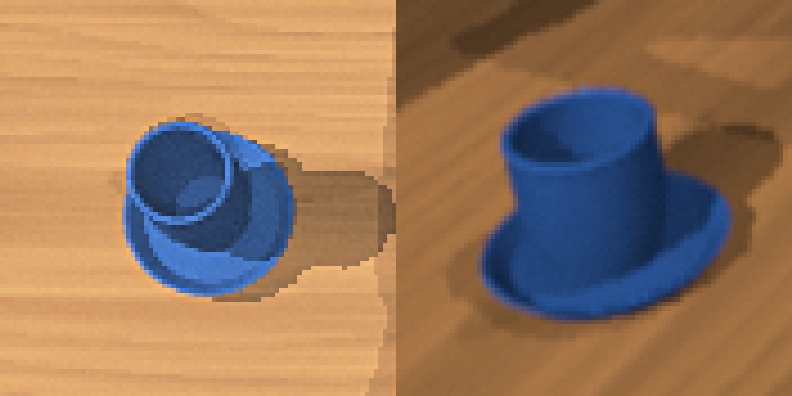

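View pics/side16.png

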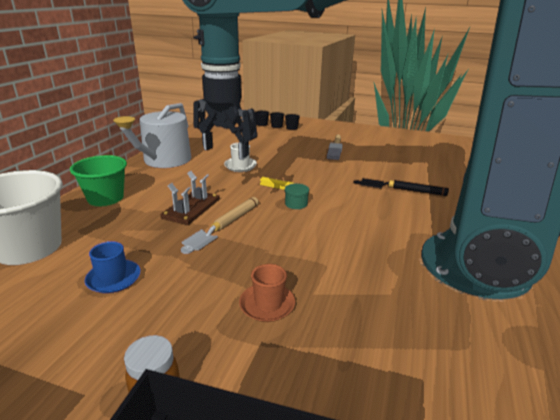

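```bash
python3 -c "
from h import *
from scipy.spatial.transform import Rotation as R
s=bot.state();M=R.from_rotvec(s['orientation']).as_matrix();print(M.round(3),np.degrees(np.arctan2(M[1,0],M[0,0])))
a=ray('top',164.4,102.7,.065);print(a)
"
```

```text
[[ 0.973 -0.     0.229]
 [-0.229 -0.002  0.973]
 [ 0.    -1.    -0.002]] -13.235112398874495
[0.63768144 0.28697969 0.065     ]
```

play_rows:
  series: "100 -5 -5 0 0 0 0; 100 -5 -5 -35 0 0 0; 100 -5 -5 -70 0 0 0; 100 -5 -5 -95 0 0 0; 100 -5 -5 -110 0 0 0"

```text
clock: 17.37
tool_pos: [0.5251, 0.0219, 0.0353]
orientation: [-1.563, 0.18, -0.172]
force: [0.6, -0.5, -0.8]
gripper_width: 1.0
```

play_rows:
  series: "100 0 0 0 0 0 0; 100 0 0 0 0 0 0"

```text
clock: 17.53
tool_pos: [0.5269, 0.0216, 0.0383]
orientation: [-1.563, 0.177, -0.174]
force: [0.3, -0.3, 0.8]
gripper_width: 1.001
```

```bash
python3 snap.py 17 .5255 .0165 .02
```

```text
{'clock': np.float64(17.6333), 'tool_pos': array([0.5288, 0.0212, 0.0407]), 'orientation': array([-1.5634,  0.1737, -0.1787]), 'force': array([-0.0601,  0.1762,  0.3455]), 'gripper_width': np.float64(0.9954)}
top crop origin 235 111 scale 4.5
side crop origin 187 168 scale 4.5
```

View pics/z17.png

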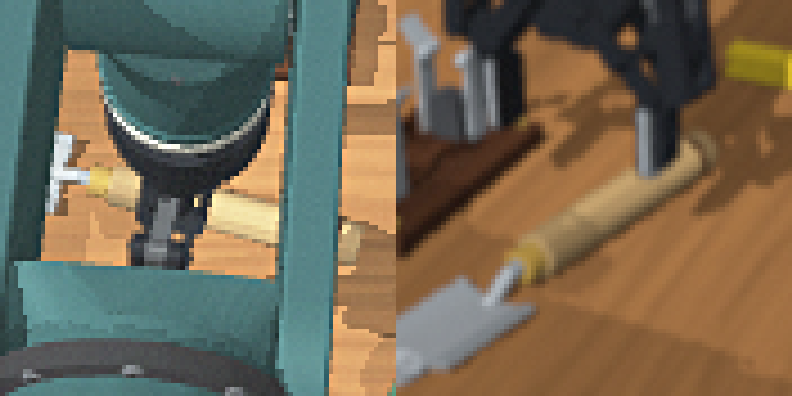

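play_rows:
  series: "100 -3 -4 -10 0 0 0; 100 -3 -4 -20 0 0 0; 100 -3 -4 -28 0 0 0; 100 -3 -4 -33 0 0 0; 100 -3 -4 -35 0 0 0"

```text
clock: 18.05
tool_pos: [0.5232, 0.0167, 0.0024]
orientation: [-1.564, 0.179, -0.175]
force: [0.0, 0.2, -0.9]
gripper_width: 0.997
```

play_rows:
  series: "100 0 0 0 0 0 0; 100 0 0 0 0 0 0; 60 0 0 0 0 0 0; 50 0 0 0 0 0 0; 40 0 0 0 0 0 0"

```text
clock: 18.47
tool_pos: [0.5247, 0.0166, 0.0045]
orientation: [-1.564, 0.176, -0.178]
force: [-0.3, 0.8, -0.0]
gripper_width: 0.606
```

```bash
python3 snap.py 18 .5255 .0165 .02
```

```text
{'clock': np.float64(18.5667), 'tool_pos': array([0.5245, 0.0167, 0.0043]), 'orientation': array([-1.5636,  0.1765, -0.1776]), 'force': array([-0.0117,  0.4321, -0.054 ]), 'gripper_width': np.float64(0.4238)}
top crop origin 235 111 scale 4.5
side crop origin 187 168 scale 4.5
```

View pics/z18.png

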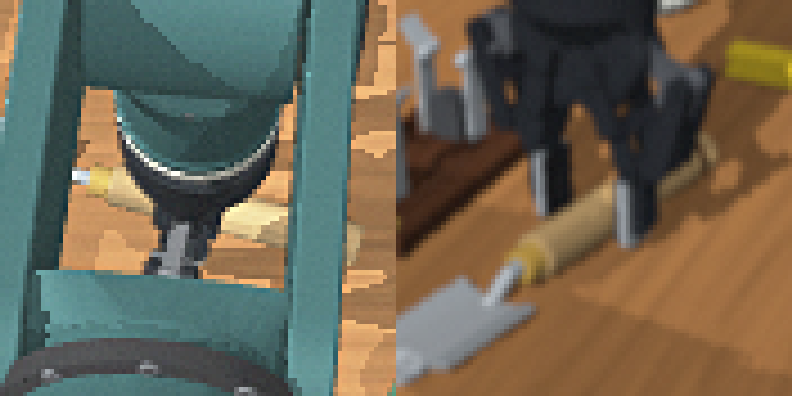

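Both fingers straddle the handle at the balance point. Close firmly.

play_rows:
  series: "20 0 0 0 0 0 0; 10 0 0 0 0 0 0; 0 0 0 0 0 0 0; 0 0 0 0 0 0 0; 0 0 0 0 0 0 0"
  newtons: 90

```text
clock: 18.98
tool_pos: [0.5247, 0.0167, 0.0045]
orientation: [-1.563, 0.176, -0.178]
force: [-0.3, 0.7, 3.5]
gripper_width: 0.246
```

play_rows:
  series: "0 0 0 0 0 0 0; 0 0 0 0 0 0 0; 0 0 0 15 0 0 0; 0 0 0 30 0 0 0; 0 0 0 45 0 0 0"

```text
clock: 19.4
tool_pos: [0.523, 0.0167, 0.0478]
orientation: [-1.564, 0.179, -0.174]
force: [0.0, 0.1, -1.0]
gripper_width: 0.243
```

play_rows:
  series: "0 0 0 30 0 0 0; 0 0 0 60 0 0 0; 0 0 0 80 0 0 0; 0 0 0 80 0 0 0; 0 0 0 80 0 0 0"

```text
clock: 19.82
tool_pos: [0.5246, 0.0166, 0.1292]
orientation: [-1.564, 0.176, -0.178]
force: [0.2, -0.2, -2.3]
gripper_width: 0.244
```

```bash
python3 snap.py 19 .5255 .0165 .13
```

```text
{'clock': np.float64(19.9167), 'tool_pos': array([0.5228, 0.0167, 0.1265]), 'orientation': array([-1.5638,  0.1804, -0.1736]), 'force': array([-0.1472, -0.8301, -1.9148]), 'gripper_width': np.float64(0.2448)}
top crop origin 235 99 scale 4.5
side crop origin 185 124 scale 4.5
```

View pics/z19.png

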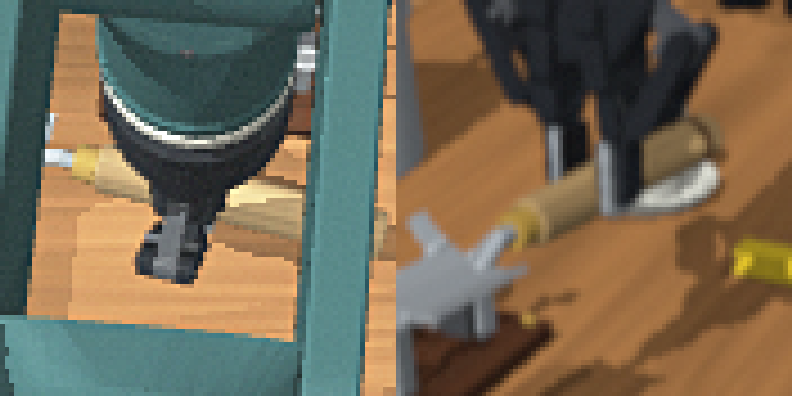

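View pics/side19.png

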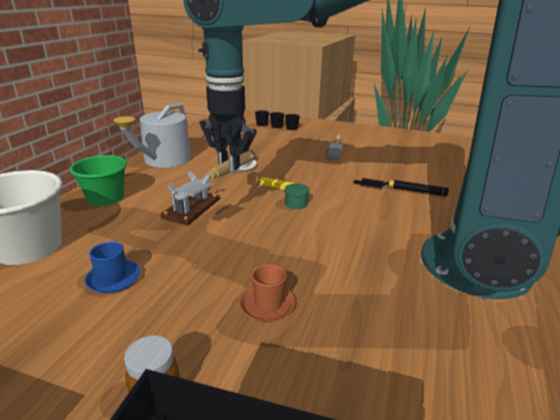

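play_rows:
  series: "0 28 -4 0 0 0 5; 0 56 -8 0 0 0 9.5; 0 85 -12 0 0 0 9.5; 0 113 -16 0 0 0 9.5; 0 113 -16 0 0 0 9.5"

```text
clock: 20.33
tool_pos: [0.6397, -0.0003, 0.124]
orientation: [-1.57, 0.05, -0.045]
force: [0.3, -0.9, -1.8]
gripper_width: 0.245
```

play_rows:
  series: "0 0 0 0 0 0 0; 0 0 0 0 0 0 0; 0 0 0 0 0 0 0; 0 0 0 0 0 0 0"

```text
clock: 20.67
tool_pos: [0.6362, 0.0009, 0.1288]
orientation: [-1.57, 0.047, -0.046]
force: [-1.0, -0.3, -1.0]
gripper_width: 0.243
```

```bash
python3 snap.py 20 .6385 .001 .09;python3 -c "
from h import *
from scipy.spatial.transform import Rotation as R
s=bot.state();M=R.from_rotvec(s['orientation']).as_matrix();print(M[:,1].round(3),np.degrees(np.arctan2(M[1,0],M[0,0])))
"
```

```text
{'clock': np.float64(20.7667), 'tool_pos': array([0.6366, 0.0009, 0.1294]), 'orientation': array([-1.5703,  0.0464, -0.0471]), 'force': array([ 1.0538,  0.0828, -1.5151]), 'gripper_width': np.float64(0.24)}
top crop origin 242 55 scale 4.5
side crop origin 143 130 scale 4.5
[ 0. -0. -1.] -3.4078072067914693
```

View pics/z20.png

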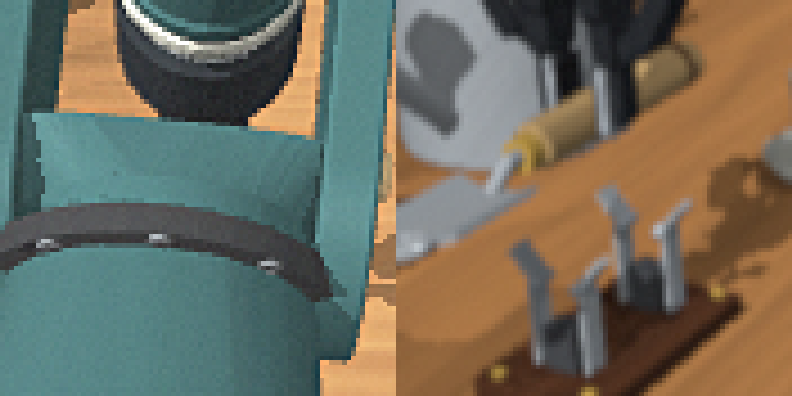

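play_rows:
  series: "0 2 0 -15 0 0 0; 0 2 0 -30 0 0 0; 0 2 0 -38 0 0 0; 0 2 0 -40 0 0 0; 0 2 0 -40 0 0 0"

```text
clock: 21.18
tool_pos: [0.6385, 0.0008, 0.0883]
orientation: [-1.57, 0.048, -0.046]
force: [-0.8, -0.0, -1.0]
gripper_width: 0.243
```

play_rows:
  series: "0 0 0 0 0 0 0; 0 0 0 0 0 0 0; 0 0 0 0 0 0 0"

```text
clock: 21.43
tool_pos: [0.6399, 0.0006, 0.0902]
orientation: [-1.57, 0.045, -0.049]
force: [0.7, -0.4, -0.5]
gripper_width: 0.246
```

```bash
python3 snap.py 21 .6385 .001 .07
python3 - <<'E'
import cv2
s=cv2.imread("pics/side21.png");cv2.imwrite("pics/s21.png",cv2.resize(s[140:225,140:260],None,fx=6.5,fy=6.5,interpolation=2))
E
```

```text
{'clock': np.float64(21.5333), 'tool_pos': array([6.397e-01, 6.000e-04, 8.990e-02]), 'orientation': array([-1.5704,  0.0456, -0.0481]), 'force': array([ 0.5703, -0.0888, -1.4594]), 'gripper_width': np.float64(0.2448)}
top crop origin 242 59 scale 4.5
side crop origin 144 138 scale 4.5
```

View pics/s21.png

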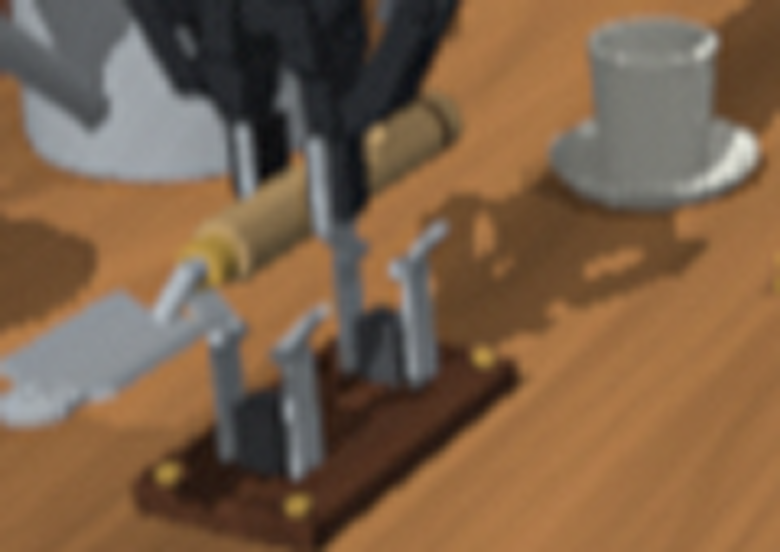

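Run:
```python
from h import *
s=cv2.imread("pics/s21.png")
c=np.array([.6397,.0006,.0975]);u=np.array([np.cos(np.radians(86.5)),np.sin(np.radians(86.5)),0])
q=lambda p:tuple(((proj("side",p)-[140,140]+.5)*6.5).round().astype(int).tolist())
cv2.line(s,q(c-.09*u),q(c+.05*u),(0,0,255),1)
R=np.array([.6388,.0008,0])
for d in(-.038,.038):
    v=np.array([u[1],-u[0],0])
    for z,w in((.079,.025),(.061,.01)):
        cv2.line(s,q(R+d*u+v*w+[0,0,z]),q(R+d*u-v*w+[0,0,z]),(0,255,0),1)
cv2.imwrite("pics/s21b.png",s)
```

```text
(no output)
```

View pics/s21b.png

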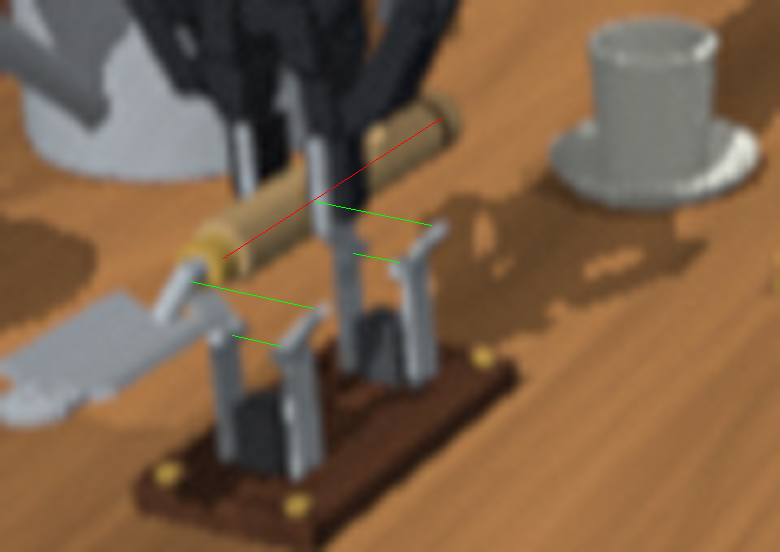

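play_rows:
  series: "0 -1 0 -7 0 0 0; 0 -1 0 -14 0 0 0; 0 -1 0 -20 0 0 0; 0 -1 0 -23 0 0 0; 0 -1 0 -23 0 0 0"
  newtons: 110

```text
clock: 21.95
tool_pos: [0.6369, 0.0008, 0.0646]
orientation: [-1.57, 0.05, -0.044]
force: [-1.8, 0.7, -0.9]
gripper_width: 0.24
```

play_rows:
  series: "0 0 0 -4 0 0 0; 0 0 0 -8 0 0 0; 0 0 0 -12 0 0 0; 0 0 0 -14 0 0 0; 0 0 0 -14 0 0 0"

```text
clock: 22.37
tool_pos: [0.6379, 0.0008, 0.0523]
orientation: [-1.57, 0.047, -0.046]
force: [-3.5, 0.5, 2.6]
gripper_width: 0.234
```

play_rows:
  series: "0 0 0 -4 0 0 0; 0 0 0 -7 0 0 0; 0 0 0 -10 0 0 0; 0 0 0 -10 0 0 0; 0 0 0 -10 0 0 0"

```text
clock: 22.78
tool_pos: [0.6376, 0.0008, 0.0423]
orientation: [-1.57, 0.048, -0.046]
force: [-5.7, 0.2, 6.4]
gripper_width: 0.234
```

```bash
python3 snap.py 22 .6385 .001 .07
python3 - <<'E'
import cv2
s=cv2.imread("pics/side22.png");cv2.imwrite("pics/s22.png",cv2.resize(s[140:225,140:260],None,fx=6.5,fy=6.5,interpolation=2))
E
```

```text
{'clock': np.float64(22.8833), 'tool_pos': array([0.6376, 0.0008, 0.0423]), 'orientation': array([-1.5702,  0.0482, -0.0455]), 'force': array([-6.685 ,  0.4804,  5.6653]), 'gripper_width': np.float64(0.2374)}
top crop origin 242 59 scale 4.5
side crop origin 144 138 scale 4.5
```

View pics/s22.png

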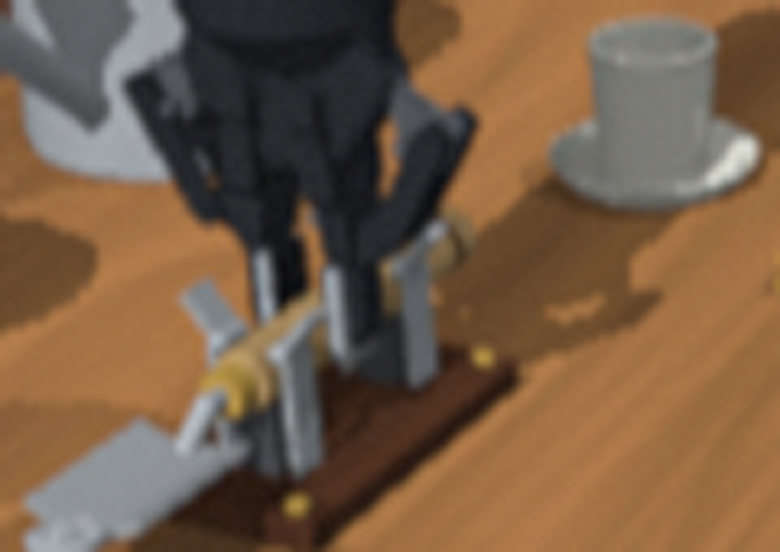

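play_rows:
  series: "0 0 0 -1 0 0 0; 0 0 0 -2 0 0 0; 0 0 0 -2 0 0 0; 0 0 0 -2 0 0 0"

```text
clock: 23.22
tool_pos: [0.6376, 0.0008, 0.0422]
orientation: [-1.57, 0.048, -0.046]
force: [-8.5, 0.6, 12.2]
gripper_width: 0.241
```

play_rows:
  series: "0 0 0 -1 0 0 0; 0 0 0 -2 0 0 0; 0 0 0 -2 0 0 0; 0 0 0 -2 0 0 0"

```text
clock: 23.55
tool_pos: [0.6377, 0.0008, 0.0421]
orientation: [-1.57, 0.047, -0.046]
force: [-13.0, 0.8, 18.3]
gripper_width: 0.24
```

play_rows:
  series: "0 0 0 2 0 0 0; 0 0 0 3 0 0 0; 40 0 0 3 0 0 0; 60 0 0 3 0 0 0; 80 0 0 3 0 0 0"
  newtons: 30

```text
clock: 23.97
tool_pos: [0.6391, 0.0006, 0.0407]
orientation: [-1.57, 0.046, -0.048]
force: [0.2, 0.2, 0.5]
gripper_width: 0.657
```

play_rows:
  series: "80 0 0 0 0 0 0; 80 0 0 10 0 0 0; 80 0 0 30 0 0 0; 80 0 0 60 0 0 0; 80 0 0 95 0 0 0"

```text
clock: 24.38
tool_pos: [0.6371, 0.0007, 0.1351]
orientation: [-1.57, 0.05, -0.044]
force: [-0.3, -0.4, -0.5]
gripper_width: 0.798
```

play_rows:
  series: "80 -35 0 15 0 0 0; 80 -75 0 25 0 0 0; 80 -110 0 25 0 0 0; 80 -150 0 25 0 0 0; 80 -190 0 25 0 0 0"

```text
clock: 24.8
tool_pos: [0.4472, 0.0006, 0.162]
orientation: [-1.571, 0.045, -0.049]
force: [-0.6, -0.2, 0.5]
gripper_width: 0.8
```

play_rows:
  series: "80 -35 0 15 0 0 0; 80 -70 0 25 0 0 0; 80 -90 0 25 0 0 0; 80 -90 0 25 0 0 0"

```text
clock: 25.13
tool_pos: [0.3562, 0.0008, 0.1879]
orientation: [-1.571, 0.044, -0.05]
force: [0.1, -0.2, -0.2]
gripper_width: 0.797
```

```bash
python3 snap.py 23 .6385 .001 .05
python3 - <<'E'
import cv2
s=cv2.imread("pics/side23.png");cv2.imwrite("pics/s23.png",cv2.resize(s[140:225,140:260],None,fx=6.5,fy=6.5,interpolation=2))
E
```

```text
{'clock': np.float64(25.2333), 'tool_pos': array([0.3586, 0.0006, 0.1871]), 'orientation': array([-1.5707,  0.0441, -0.0501]), 'force': array([ 0.0186,  0.3413, -0.237 ]), 'gripper_width': np.float64(0.8015)}
top crop origin 242 62 scale 4.5
side crop origin 145 146 scale 4.5
```

View pics/s23.png

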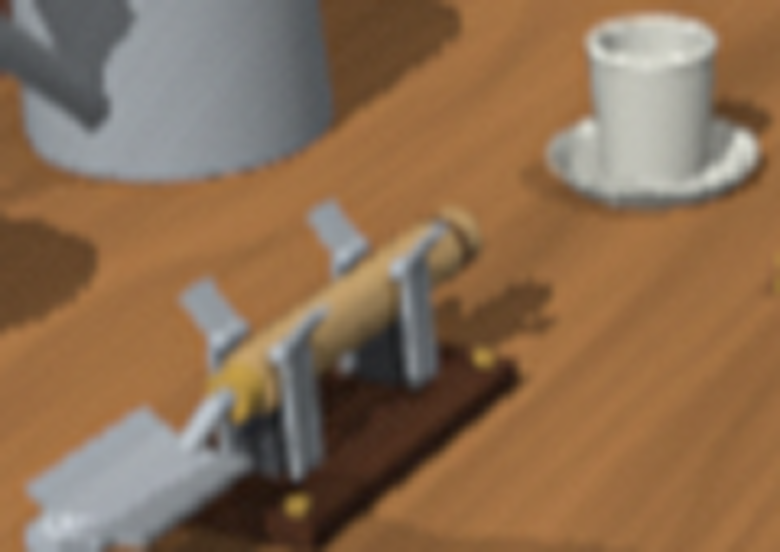

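View pics/top23.png

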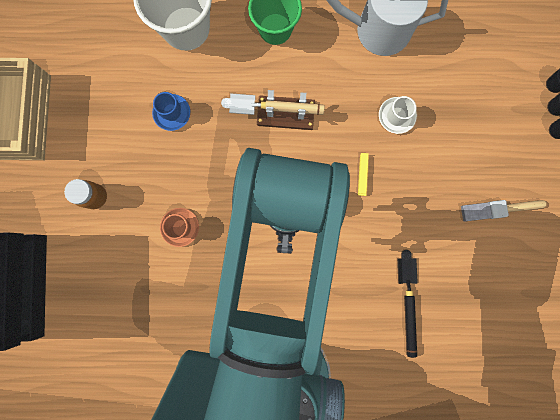

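Run:
```python
from h import *
im=cv2.imread("pics/top23.png")
a=cv2.resize(im[80:135,215:335],None,fx=6.5,fy=6.5,interpolation=0)
b=[cv2.resize(im[y:y+44,x:x+44],None,fx=5.9,fy=5.9,interpolation=0) for x,y in((149,88),(158,205),(377,92))]
b=cv2.resize(cv2.hconcat(b),(780,240),interpolation=0);cv2.imwrite("pics/f.png",cv2.vconcat([a,b]))
s=cv2.imread("pics/s23.png")
c=np.array([.6388,.0008,.05]);u=np.array([np.cos(np.radians(86.3)),np.sin(np.radians(86.3)),0])
q=lambda p:tuple(((proj("side",p)-[140,140]+.5)*6.5).round().astype(int).tolist())
cv2.line(s,q(c-.09*u),q(c+.05*u),(0,0,255),1);cv2.imwrite("pics/s23b.png",s)
```

```text
(no output)
```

View pics/f.png

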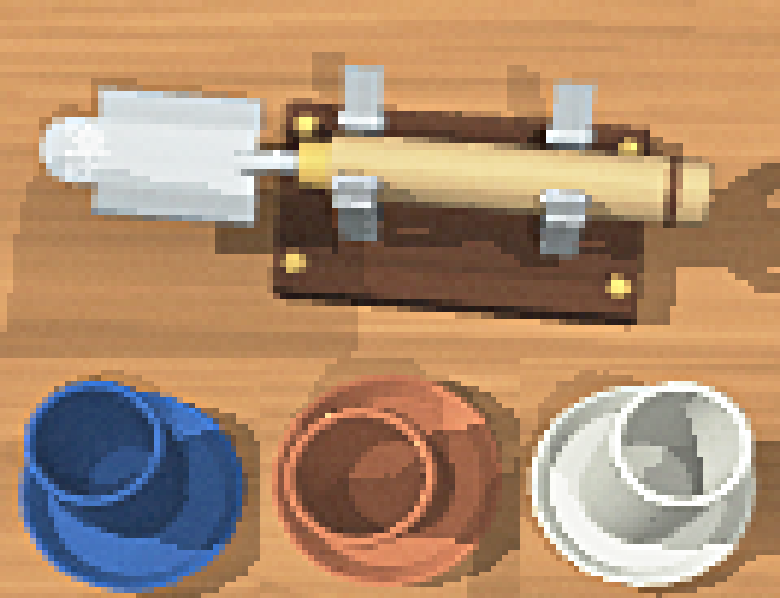

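View pics/s23b.png

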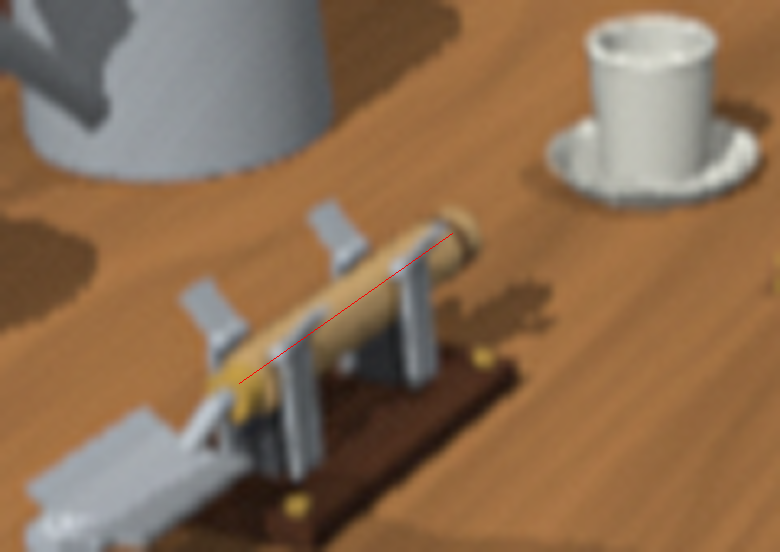

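Run:
```python
from h import *
r=ray("top",215+712/6.5-.5,80+191/6.5-.5,.05);f=ray("top",215+298/6.5-.5,80+164/6.5-.5,.05)
u=(f-r)/np.linalg.norm(f-r);o=r+.09*u
print("orig",o,np.linalg.norm(f-r),np.degrees(np.arctan2(u[1],u[0])))
c=np.array([.6393,.0012,.05]);a=np.radians(86.3);X=np.array([np.cos(a),np.sin(a),0]);Y=np.array([-X[1],X[0],0])
print("along %.4f side %.4f"%((o-c)@X,(o-c)@Y))
for n,(ox,oy),(x0,x1,y0,y1),s,off in(("blue",(149,88),(23,163,379,502),(.6348,.2861),0),("terra",(158,205),(284,438,408,544),(.3484,.2537),260),("white",(377,92),(610,752,382,505),(.6331,-.2777),520)):
    w=ray("top",ox+((x0+x1)/2-off)/5.91-.5,oy+((y0+y1)/2-357.5)/5.45-.5,.065)
    print(n,w[:2].round(4),(w[:2]-s).round(4))
for n in("top",):
  for k,z in(("0",0),("23",0)):
    im=cv2.imread(f"pics/side{k}.png");h=cv2.cvtColor(im,cv2.COLOR_BGR2HSV)
    for lo,hi in(((24,150,120),(34,255,255)),((70,70,30),(90,255,160))):
        m=cv2.inRange(h,np.array(lo),np.array(hi));m[:178]=0;m[212:]=0;m[:,:255]=0;m[:,315:]=0
        print(k,cv2.boundingRect(cv2.findNonZero(m)))
```

```text
orig [ 0.63746608 -0.00073636  0.05      ] 0.1526765550220024 86.74650443594021
along -0.0021 side 0.0017
blue [0.6376 0.2874] [0.0028 0.0013]
terra [0.3467 0.2516] [-0.0017 -0.0021]
white [ 0.6325 -0.2763] [-0.0006  0.0014]
0 (260, 178, 33, 12)
0 (285, 184, 24, 25)
23 (260, 178, 33, 12)
23 (285, 184, 24, 25)
```

```bash
python3 -c "
from cell import bot
print(bot.sign_off())"
```

```text
the job is handed in; nothing more can be done
None
```

The job is handed in at about 25 s of the 115 s allowed. All three pots stand upright in their own saucers, and the trowel is pressed into both clips of the tool rest. Handing in gives no verdict, so the figures below are my own last measurements.

| Item | Last check (top camera) | Allowed |
|---|---|---|
| White pot, off saucer centre | about 1.5 mm | 12 mm |
| Terracotta pot, off saucer centre | about 2.7 mm | 12 mm |
| Blue pot, off saucer centre | about 3 mm | 12 mm |
| Trowel, along the rest | about 2 mm | 15 mm |
| Trowel, sideways | about 2 mm | 6 mm |
| Trowel, angle to the rest | about 0.5° | 0.12 rad (about 7°) |

- **Trowel height:** the press stopped hard at about 18 N with the handle axis at about 50 mm. That height comes from the tool position, not from a camera measurement.
- **Seed tin and labels:** in the side picture both occupy exactly the same pixels as at the start.
- **Arm:** it ended raised and clear of everything, with the gripper empty.
- **Checks that disagreed:** the side camera put the saucers about 3–5 mm off in x and 6–8 mm in y compared with the top camera. I put this down to the saucer walls and calibration, and used the top view. The side view also suggested the trowel sits about 4–5 mm off along its length, against 2 mm from the top; both are within the limit.

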